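# Load the mandrel block and lock it with its ratchet keeper

### The arm

A 6-joint arm with a two-finger parallel gripper is mounted at the origin on the work surface. World frame = base frame: x ahead of the robot, y to its left, z up, the work surface at z = 0. Lengths are in m, angles in degrees, forces in N, time in s.
With the tool pointing down it reaches from about 0.3 to 0.75 m from the base axis. Payload 8.5 kg.
Tool frame: the origin (TCP) lies midway between the tips of the shut fingers; the grasp point (between the pads) lies env.tcp_to_grasp behind it (env.tcp_to_grasp is the distance from the TCP to the grasp point, in m); z points along the fingers, y is the line along which they close (so a half turn about z gives the same grasp; the last joint's range is limited). The gripper opens to 85 mm and grips with 20 to 120 N. Pads are 22 mm wide; open, the fingers measure 114 mm over their backs; the gripper's body (76 mm by 85 mm) begins 54 mm behind the grasp point. The pads swing forward as they close: fully open they stand 13 mm farther back than shut.
Start: joints at [-81.664, 21.807, 74.336, -0, 83.858, -12.336], TCP at [0.194, -0.515, 0.205] pointing down, gripper open.
Joint ranges: [-178.18, 178.18], [-50.72, 133.34], [12.68, 142.11], [-81.47, 261.47], [9.98, 163.14], [-165.26, 165.26]. Speed limits (degrees/s): [136.94, 136.94, 180, 180, 180, 180].

### API

Orientations are given as a 3x3 rotation matrix whose columns are the frame's x, y, z axes.
In Python, from rig import observe, optics, job, env gives the robot as it stands. The module is installed in compiled form; this text tells all that it offers.
- The arm moves only by the shell command python3 -m jog 'ROWS' [FORCE]. ROWS is JSON, a list of rows, each a list of 7 numbers: the turn, a rotation vector about the tool's x, y, z in rad, then the shift along the tool's x, y, z in m, then the opening in per cent of the stroke, from 0 (shut) to 100 (fully open). A call has 1 to 10 rows; each row shifts and turns the commanded pose from where the row before left it, along the tool's axes as they then stand; what a row does not reach is not made up. A row lasts 1/8 s, in which the tool goes at most 62.5 mm and 10.7 degrees, less where a joint would pass 70% of its speed; a pose out of reach is approached as far as the arm can. A call is refused whole if a number of a shift passes 0.0625 or a number of a turn 0.188, either way. A call with a gripper value outside its range is refused whole. The fingers move at their own pace and stop on an object; FORCE is the grip in N (left out, the last holds). Time passes only in rows, so rows that do not move let the fingers close. It gives the time, the measured TCP pose, the force, the opening and the grip force at its end, in the units of the state.
- observe(): the state, without advancing time (a new reading comes with each control period).
- optics.get_image(name): name is "scene" or "top" or "wrist"; returns a dict with "pixels" (420x560x3 uint8, red, green, blue), "mtx" (3x3 intrinsics, pixels), "dist_coeffs" ([k1, k2, p1, p2, k3] as OpenCV has them; the pictures are not rectified), "rvec" (rotation vector, rad) and "tvec" (3), from world to camera coordinates, as OpenCV has them. Camera axes: x right, y down, z forward; pixel columns grow to the right and rows downward; lengths in m; the calibration is good to about 2 mm. A picture is of the moment at which its call begins. There is no depth.
- job.close_job(): hands the job in; it is judged then, once.
The state is a dict: "time_s": time; "q": joint angles; "qvel": joint speeds; "joint_efforts": joint torques, N m; "position": TCP position; "tool_rot": TCP orientation; "ft_force": force on the tool from outside, world axes, zero at the start; "wrist_torque": the same for the moment, N m; "grip_width": finger opening in m; "gripper_force": force on a finger pad.
Only numpy, scipy, OpenCV 4.12 (cv2) and the standard library are available. Lean on these libraries where they do the work, as an engineer would, in place of code of your own. Each camera call takes 0.05 s, during which the arm holds its last target. There are 200 camera calls.

### The job

Load the wire-coiling mandrels into their block on the jewellery bench: first flip the holding pawl up off the ratchet wheel and over onto its back, then turn the wheel backwards (clockwise seen from above) until it stops and the keeper bar is fully down. Push every mandrel that lies on the blue mat into a free bore until it is fully home on the bottom of the bore. Finally wind the wheel forwards (anticlockwise) to its stop, so that the keeper bar stands up behind the mandrels, and have the pawl back down on the teeth; leave the bottle, the copper spool and the white tray where they are.

Things in the scene. Friction and masses are not known exactly. Their poses are not given: they have to be found in the camera images.
- block: fixed pale wooden block, 165 deep (x) x 210 wide (y) x 100 high, aluminium top. Origin: at table height under the middle of its bored front face; +x points into the bores (roughly robot +y), z up. The ratchet wheel stands on top at x 95, y 0; the keeper bar runs along y in front of the face at x -30 to -38. A mandrel that is home has its origin at block x 60, so 25 mm of it sticks out.
- bore0 (a point): centre of the mouth of the bore at block y -82.5 mm. All bores: 15 x 15 mm square, 145 mm deep, level, closed at the bottom, centre 75 mm above the table, along the block's +x; 55 mm between centres.
- bore1 (a point): centre of the mouth of the bore at block y -27.5 mm
- bore2 (a point): centre of the mouth of the bore at block y +27.5 mm
- bore3 (a point): centre of the mouth of the bore at block y +82.5 mm
- wheel (a joint): ratchet wheel, steel, 102 mm across, sawteeth on its upper face (18 of them, 0.35 rad each, tops 130 mm above the table). 0 = wound fully forwards (keeper bar up), grows as it turns backwards = clockwise from above, 1.25 = stop, keeper bar fully down. Stiff: 0.12 N m friction, stays where it is left. With the pawl down it turns only forwards (the pawl clicks over the teeth).
- wheel_bar (a point): on the wheel's axis, in its red bar grip, 147 mm above the table. The bar is 60 long (along this point's x), 14 wide, its top at 157 mm and its foot at 132 mm above the table; take it across its width from above. The point turns with the wheel.
- keeper_top (a point): middle of the top edge of the keeper bar (192 long, 8 thick, 20 high). 82 mm above the table at wheel 0, 52 mm at wheel 1.25 (24 mm per rad); driven by the wheel only. Raised, it blocks the bores. A steel post 12 x 10 mm, 52 high, stands at each end (block x -34, y +-101).
- pawl (a joint): brass pawl, hinged on a level axis parallel to the block's y. 0 = down in the teeth (up to 0.15 when riding on a tooth), grows as its nose is lifted. Its weight drops it back below 1.9 rad; past about 1.9 it falls over onto its back at 2.9 and stays there.
- pawl_bar (a point): grip point on the pawl's red round lifting bar: 10 mm thick, 36 mm long, parallel to the block's y, sticking out from the pawl arm (this point is 14 mm from its free end and 22 mm from the arm). 38 mm from the hinge axis; about 136 mm above the table with the pawl down. A light pinch lets it roll between the fingers while it follows its arc.
- pawl_pivot (a point): fixed point on the pawl's hinge axis, at the same block y as pawl_bar, 150.5 mm above the table. With the pawl down pawl_bar lies 35 mm towards block -x and 15 mm below it; it swings up and over to block +x. The pawl's steel bracket, 12 x 16 mm, stands at block x 140, y 45, top at 156 mm.
- mandrel0: bright steel mandrel: square bar 12 x 12 x 170 mm, 0.13 kg, the last 14 mm at +x a round nose tapering to 6 mm. Origin: middle of its length, on the centre of the face that is underneath at the start (6 mm below the bar's axis along its z). Lies on the blue mat (3 mm thick). May be absent.
- mandrel1: brass mandrel: square bar 12 x 12 x 170 mm, 0.13 kg, the last 14 mm at +x a round nose tapering to 6 mm. Origin: middle of its length, on the centre of the face that is underneath at the start (6 mm below the bar's axis along its z). Lies on the blue mat (3 mm thick). May be absent.
- mandrel2: copper mandrel: square bar 12 x 12 x 170 mm, 0.13 kg, the last 14 mm at +x a round nose tapering to 6 mm. Origin: middle of its length, on the centre of the face that is underneath at the start (6 mm below the bar's axis along its z). Lies on the blue mat (3 mm thick). May be absent.
- mandrel3: dark steel mandrel: square bar 12 x 12 x 170 mm, 0.13 kg, the last 14 mm at +x a round nose tapering to 6 mm. Origin: middle of its length, on the centre of the face that is underneath at the start (6 mm below the bar's axis along its z). Lies on the blue mat (3 mm thick). May be absent.
- bottle: bystander: amber jar with white cap, 44 mm wide, 85 high; origin under its centre
- spool: bystander: full spool of copper wire, 70 mm wide, 42 high; origin under its centre
- tray: bystander: white divided bead tray 90 x 130 x 22 mm; origin under its centre
Things that resemble listed ones, but are neither listed nor needed, are in the scene too. Of the things shaped like the mandrel0, the steel one is meant.

How it is judged (in metres and radians):
On the way, in this order (a step that is already met when the one before it is completed fails the run):
1. the pawl is flipped up and over (value of joint pawl above 2 rad), for 0.2 s.
2. the wheel is turned back and the keeper bar is down (value of joint wheel above 1.1 rad), for 0.2 s.
3. every mandrel is home in a bore (x of mandrel0 in the frame of block between 0.053 and 0.068 m and z of mandrel0 in the frame of block between 0.055 and 0.095 m and y of mandrel0 in the frame of block between -0.1 and 0.1 m and angle between the x axis of each of mandrel0, mandrel1, mandrel2, mandrel3 and the x axis of block, either way round below 0.08 rad and x of mandrel1 in the frame of block between 0.053 and 0.068 m and z of mandrel1 in the frame of block between 0.055 and 0.095 m and y of mandrel1 in the frame of block between -0.1 and 0.1 m and x of mandrel2 in the frame of block between 0.053 and 0.068 m and z of mandrel2 in the frame of block between 0.055 and 0.095 m and y of mandrel2 in the frame of block between -0.1 and 0.1 m and x of mandrel3 in the frame of block between 0.053 and 0.068 m and z of mandrel3 in the frame of block between 0.055 and 0.095 m and y of mandrel3 in the frame of block between -0.1 and 0.1 m), for 0.2 s.
4. the wheel is wound forwards and the keeper bar is up (value of joint wheel below 0.2 rad), for 0.2 s.
At the end, for the whole second after the job is handed in: Every mandrel present is home in a bore (within 7 mm of the bottom, at rest), the wheel is within 0.2 rad of its forward stop with the keeper bar up, and the pawl lies down on the teeth (below 0.25 rad) (all of step 3 and value of joint wheel below 0.2 rad and value of joint pawl below 0.25 rad and linear speed of each of mandrel0, mandrel1, mandrel2, mandrel3 below 0.02 m/s); the robot touches nothing.
It fails at once if the bottle is pushed more than 3 cm (distance of bottle from where it was at the start of the episode above 0.03 m).
It fails at once if the spool is pushed more than 3 cm (distance of spool from where it was at the start of the episode above 0.03 m).
It fails at once if the tray is pushed more than 3 cm (distance of tray from where it was at the start of the episode above 0.03 m).
Of mandrel0, mandrel1, mandrel2, mandrel3 only 3 to 4 are there at a start; the rules pass over those that are not, and their reading is None.
At some moment in a run one of mandrel0, mandrel1, mandrel2, mandrel3 may be knocked a few centimetres aside while the robot is not near it.
Once in a run the grip may slacken for a moment while it holds something.
It also fails if it takes over 210 s, if anything falls off the work surface, if the arm or the gripper's body presses on something with over 40 N, if the wrist force passes 120 N, or if a joint passes its speed limit or range.

## Working session

There is one attempt and no reset: what is moved stays moved. The work goes in short steps, Python scripts to look and compute and a shell command to move; the robot and the scene stay as the last step left them, time stands still between calls to the robot, and variables do not carry over. Pictures are saved under pics/ and viewed, at most 14 in all, crops included, and the job is handed in when it is done.

```bash
ls; mkdir -p pics; python3 - <<'E'
from rig import observe, optics, env
import cv2
s=observe()
print({k:(v if not hasattr(v,'round') else v) for k,v in s.items()}, env.tcp_to_grasp)
for n in ("scene","top"):
    im=optics.get_image(n); cv2.imwrite(f"pics/{n}0.png",cv2.resize(im["pixels"][:,:,::-1],(784,588),interpolation=cv2.INTER_CUBIC))
    print(n,im["mtx"],im["dist_coeffs"],im["rvec"],im["tvec"])
E
```

```text
pics
{'time_s': 0.0, 'q': array([-8.16624189e+01,  2.18434199e+01,  7.43848815e+01,  1.53729622e-03,
        8.38587692e+01, -1.23379386e+01]), 'qvel': array([-0.00436943,  0.00851974,  0.04630058,  0.05795974, -0.14868954,
        0.03601531]), 'joint_efforts': array([-3.60608956e-04, -4.48465848e+01, -2.31274652e+01, -2.35189927e-04,
        4.77249414e-03, -2.91489994e-05]), 'position': array([ 0.19412802, -0.51424825,  0.20408829]), 'tool_rot': array([[ 9.35596027e-01,  3.53072283e-01, -1.93964841e-04],
       [ 3.53072162e-01, -9.35594878e-01,  1.50747484e-03],
       [ 3.50775069e-04, -1.47887105e-03, -9.99998845e-01]]), 'ft_force': array([-0.57190393, -0.27097369, -0.84896041]), 'wrist_torque': array([ 0.0349179 , -0.01530399,  0.03350449]), 'gripper_force': 0.0, 'grip_width': 0.08564051131699449} 0.0187
scene [[456.58060004   0.         279.65197354]
 [  0.         456.58060004 213.80067024]
 [  0.           0.           1.        ]] [-0.12504987  0.          0.          0.          0.        ] [ 2.04834634  0.78319692 -0.43139867] [-0.36017475 -0.10821644  1.72159781]
top [[453.43474861   0.         277.49687053]
 [  0.         453.43474861 210.53413332]
 [  0.           0.           1.        ]] [-0.06725196  0.          0.          0.          0.        ] [ 2.01873715 -2.20116038  0.23939769] [0.01988608 0.5211453  1.16668161]
```

View pics/scene0.png

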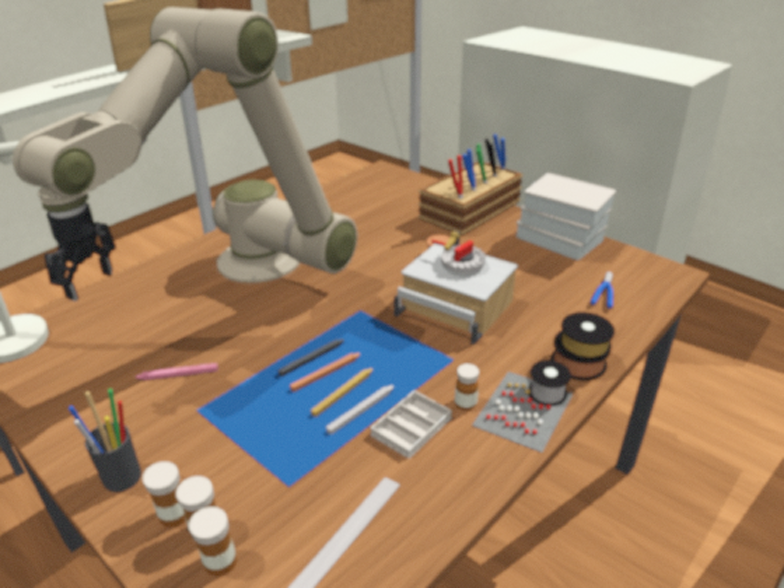

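View pics/top0.png

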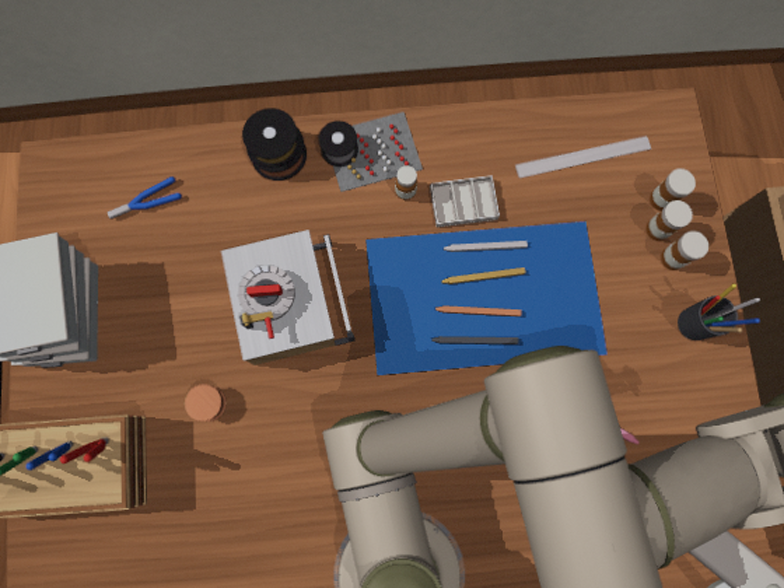

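```bash
cat > h.py <<'E'
import numpy as np, cv2
from rig import observe, optics, env
def ray(im,uv):
    R,_=cv2.Rodrigues(np.array(im["rvec"],float)); t=np.array(im["tvec"],float).reshape(3)
    p=cv2.undistortPoints(np.array(uv,float).reshape(-1,1,2),im["mtx"],np.array(im["dist_coeffs"])).reshape(-1,2)
    d=np.c_[p,np.ones(len(p))]@R; return -R.T@t,d
def atz(im,uv,z):
    c,d=ray(im,uv); return c+d*((z-c[2])/d[:,2])[:,None]
def proj(im,P):
    return cv2.projectPoints(np.array(P,float).reshape(-1,1,3),np.array(im["rvec"]),np.array(im["tvec"]),im["mtx"],np.array(im["dist_coeffs"]))[0].reshape(-1,2)
def crop(im,u0,v0,u1,v1,name,k=None):
    c=im["pixels"][v0:v1,u0:u1,::-1]; k=k or min(780/c.shape[1],590/c.shape[0]); 
    cv2.imwrite(name,cv2.resize(c,None,fx=k,fy=k,interpolation=cv2.INTER_CUBIC)); print("scale",k)
E
python3 - <<'E'
from h import *
im=optics.get_image("top"); np.save("top0.npy",im,allow_pickle=True)
crop(im,150,155,290,265,"pics/blk.png")
S=1/1.4
print("corners",atz(im,np.array([[222,251],[311,232],[342,344],[243,361]])*S,.1))
p=im["pixels"].astype(int); hsv=cv2.cvtColor(im["pixels"],cv2.COLOR_RGB2HSV)
red=(((hsv[...,0]<6)|(hsv[...,0]>174))&(hsv[...,1]>170)&(hsv[...,2]>90)).astype(np.uint8); red[:,:150]=0; red[:,250:]=0; red[:150]=0
n,l,st,ce=cv2.connectedComponentsWithStats(red)
for i in range(1,n):
    if st[i,4]>8:
        ys,xs=np.where(l==i); print(st[i],ce[i],cv2.minAreaRect(np.c_[xs,ys].astype(np.float32)), atz(im,ce[i],.157))
# mandrels: non-blue on mat
blue=(hsv[...,0]>95)&(hsv[...,0]<125)&(hsv[...,1]>120)
mat=np.zeros_like(red); mat[165:250,275:400]=1
m=((~blue)&(mat>0)).astype(np.uint8)
n,l,st,ce=cv2.connectedComponentsWithStats(m)
for i in range(1,n):
    if 60<st[i,4]<2000:
        ys,xs=np.where(l==i); pts=np.c_[xs,ys].astype(float)
        w=atz(im,pts,.015)[:,:2]; c=w.mean(0); u,s,vt=np.linalg.svd(w-c); d=vt[0]*np.sign(vt[0,1])
        a=(w-c)@d; print(st[i],"c",c,"mid",c+d*(a.max()+a.min())/2,"len",a.max()-a.min(),"dir",d,np.degrees(np.arctan2(d[1],d[0])),im["pixels"][int(ce[i][1]),int(ce[i][0])])
E
```

```text
scale 5.363636363636363
corners [[0.62313614 0.28260567 0.1       ]
 [0.64577031 0.11191029 0.1       ]
 [0.42695874 0.06827711 0.1       ]
 [0.41111741 0.25054783 0.1       ]]
[177 203  23   7 118] [187.88983051 206.28813559] ((187.98231506347656, 206.23452758789062), (5.121963024139404, 22.283864974975586), 86.18592071533203) [[0.52887663 0.19745771 0.157     ]]
[189 227   6  14  35] [192.14285714 233.11428571] ((191.84117126464844, 233.5352783203125), (13.558155059814453, 3.1454923152923584), 77.47119140625) [[0.46055911 0.19003198 0.157     ]]
[275 165  56   5 160] c [ 0.65462818 -0.0869634 ] mid [ 0.65372652 -0.10833107] len 0.1576082061627426 dir [0.04216006 0.99911087] 87.58369050831921 [135  90  60]
[317 172  60   8 327] c [ 0.61472278 -0.2321079 ] mid [ 0.61476068 -0.23085464] len 0.1698960157300974 dir [0.03022086 0.99954325] 88.26820872778339 [174 170 172]
[315 191  61  12 332] c [ 0.55321884 -0.22050609] mid [ 0.55314205 -0.21893709] len 0.1717983024513427 dir [-0.04888239  0.99880454] 92.80187117905533 [172 142  81]
[311 218  62   8 336] c [ 0.48310061 -0.20185171] mid [ 0.48326992 -0.20063151] len 0.17025169816950664 dir [0.1374391  0.99051022] 82.10031504104056 [181 121  89]
[308 240  62   6 270] c [ 0.4248256  -0.19124095] mid [ 0.42540502 -0.18569783] len 0.16850510450505968 dir [0.10396306 0.99458116] 84.03257263314885 [75 75 78]
```

View pics/blk.png

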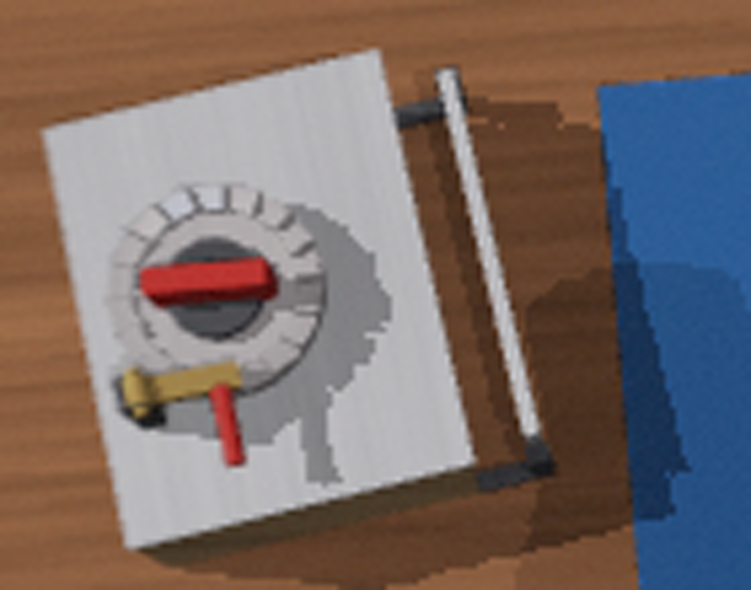

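```bash
cat >> h.py <<'E'
B=np.load("blk.npy") if __import__("os").path.exists("blk.npy") else None
def b2w(P,b=None):
    b=B if b is None else b
    P=np.atleast_2d(P).astype(float); c,s=np.cos(b[2]),np.sin(b[2])
    return np.c_[b[0]+c*P[:,0]-s*P[:,1], b[1]+s*P[:,0]+c*P[:,1], P[:,2]]
def w2b(P,b=None):
    b=B if b is None else b
    P=np.atleast_2d(P).astype(float); c,s=np.cos(b[2]),np.sin(b[2]); d=P[:,:2]-b[:2]
    return np.c_[c*d[:,0]+s*d[:,1], -s*d[:,0]+c*d[:,1], P[:,2]]
E
python3 - <<'E'
from h import *
from scipy.optimize import least_squares
im=np.load("top0.npy",allow_pickle=True).item()
C=lambda a:np.array(a)/5.3636+[150,155]-.4
obj=np.array([[165,-105,100],[0,-105,100],[0,105,100],[165,105,100],[-34,-96,82],[-34,96,82]])/1000
uv=C([[43,130],[378,48],[475,463],[127,549],[449,72],[536,442]])
f=lambda b:(proj(im,b2w(obj,b))-uv).ravel()
r=least_squares(f,[.53,.1,1.4]); print(r.x,np.degrees(r.x[2])); print(r.fun.reshape(-1,2).round(2))
np.save("blk.npy",r.x)
print("wheel",b2w([95,0,147] *np.array([.001]*3),r.x), proj(im,b2w(np.array([.095,0,.157]),r.x)))
t=atz(im,C([[235,463],[220,388],[232,375]]),.139); print("bar tip,start",w2b(t,r.x)*1000)
w=atz(im,C([[143,284],[270,280],[205,271],[208,297]]),.157);print("wheelbar ends",w2b(w,r.x)*1000)
sc=optics.get_image("scene"); np.save("scene0.npy",sc,allow_pickle=True)
print(proj(sc,b2w(np.array([[0,-.105,.1],[0,.105,.1],[.165,.105,.1],[.165,-.105,.1],[-.034,-.096,.082],[-.034,.096,.082],[.095,0,.157]]),r.x))*1.4)
E
```

```text
[0.54403792 0.10255756 1.72435982] 98.79854012214699
[[ 1.31  0.63]
 [-0.49  1.65]
 [-1.33  0.26]
 [ 0.62 -0.66]
 [ 0.09 -0.53]
 [-0.16 -1.18]]
wheel [[0.52950666 0.19643963 0.147     ]] [[188.2867823  206.00708971]]
bar tip,start [[102.67019836  85.3646548  139.        ]
 [102.42774518  49.14531199 139.        ]
 [ 95.74486522  44.43737324 139.        ]]
wheelbar ends [[124.92488121  -3.28414976 157.        ]
 [ 67.19767654   8.89452207 157.        ]
 [ 95.68921523  -2.48081326 157.        ]
 [ 96.75626128   9.9496663  157.        ]]
[[483.63889782 297.90539279]
 [401.60509664 270.7380912 ]
 [437.37909595 241.6733635 ]
 [515.12804574 264.94507312]
 [472.15910165 311.08002002]
 [396.89525558 285.15626081]
 [462.66867014 244.01820637]]
```

```bash
cat >> h.py <<'E'
def plan(target,head=None,blk=True):
    """tool-frame turn about z (rad) then shift to bring the TCP to target; head: world heading of tool y (deg, mod 180)"""
    s=observe(); T=np.array(target,float); T=b2w(T)[0] if blk else T
    R=s["tool_rot"]; h0=np.degrees(np.arctan2(R[1,1],R[0,1])); 
    a=0 if head is None else (head-h0+90)%180-90
    R2=cv2.Rodrigues(np.array([0,0,np.radians(a)]))[0]@R
    tilt=np.degrees(R[:,2]@np.eye(3)[:,:2]) 
    print("t %.2f pos"%s["time_s"],s["position"].round(4),"tgt",T.round(4),"head %.1f"%h0,"turnz %.4f"%-np.radians(a),"shift",(R2.T@(T-s["position"])).round(4),"q6 %.0f"%s["q"][5],"tilt",tilt.round(2),"F",s["ft_force"].round(1),"w %.4f g %.0f"%(s["grip_width"],s["gripper_force"]))
E
python3 - <<'E'
from h import *
im=np.load("top0.npy",allow_pickle=True).item()
print("bottle cap",atz(im,np.array([[407,175]])/1.4,.085),"tray",atz(im,np.array([[431,185],[498,220],[437,225]])/1.4,.022))
plan([.1025,.071,.26],B[2]*57.29578)
E
```

```text
bottle cap [[ 0.75181988 -0.08169826  0.085     ]] tray [[ 0.75212416 -0.13336485  0.022     ]
 [ 0.66482777 -0.26205719  0.022     ]
 [ 0.66465635 -0.13668132  0.022     ]]
t 0.20 pos [ 0.1941 -0.5144  0.2044] tgt [0.4582 0.193  0.26  ] head -69.3 turnz 0.2073 shift [ 0.3692 -0.6587 -0.055 ] q6 -12 tilt [-0.01  0.05] F [0.2 0.5 0.2] w 0.0854 g 0
```

```bash
python3 -m jog '[[0,0,0.104,0,0,-0.03,100],[0,0,0.104,0,0,-0.025,100],[0,0,0,0.0231,-0.0412,0,100],[0,0,0,0.0231,-0.0412,0,100],[0,0,0,0.0231,-0.0412,0,100],[0,0,0,0.0231,-0.0412,0,100],[0,0,0,0.0231,-0.0412,0,100],[0,0,0,0.0231,-0.0412,0,100],[0,0,0,0.0231,-0.0412,0,100],[0,0,0,0.0231,-0.0412,0,100]]' 20
python3 -m jog '[[0,0,0,0.0231,-0.0412,0,100],[0,0,0,0.0231,-0.0412,0,100],[0,0,0,0.0231,-0.0412,0,100],[0,0,0,0.0231,-0.0412,0,100],[0,0,0,0.0231,-0.0412,0,60],[0,0,0,0.0231,-0.0412,0,60],[0,0,0,0.0231,-0.0412,0,60],[0,0,0,0.0231,-0.0412,0,60],[0,0,0,0,0,0,60],[0,0,0,0,0,0,60]]'
python3 - <<'E'
from h import *
plan([.1025,.071,.26],B[2]*57.29578)
im=optics.get_image("wrist"); np.save("w1.npy",im,allow_pickle=True)
cv2.imwrite("pics/w1.png",cv2.resize(im["pixels"][:,:,::-1],(784,588),interpolation=cv2.INTER_CUBIC))
P=np.array([[0,-.105,.1],[0,.105,.1],[.165,.105,.1],[.165,-.105,.1],[.095,0,.157],[.1025,.071,.136],[.1025,.085,.136]])
print(proj(im,b2w(P))*1.4)
E
```

```text
time_s: 1.45
position: [0.3268, -0.1592, 0.2598]
tool_rot: [[0.988, 0.152, 0.0], [0.152, -0.988, -0.0], [0.0, 0.0, -1.0]]
ft_force: [1.3, -0.9, -0.1]
grip_width: 0.0851
gripper_force: 0.0
time_s: 2.7
position: [0.4588, 0.1929, 0.2595]
tool_rot: [[0.988, 0.152, -0.001], [0.152, -0.988, -0.0], [-0.001, 0.0, -1.0]]
ft_force: [-0.5, -0.9, 0.4]
grip_width: 0.0515
gripper_force: 0.0
t 2.70 pos [0.4588 0.1929 0.2595] tgt [0.4582 0.193  0.26  ] head -81.2 turnz -0.0005 shift [-0.0006 -0.0002 -0.0005] q6 90 tilt [-0.04 -0.02] F [-0.5 -0.9  0.4] w 0.0515 g 0
[[584.52453663 -63.32530914]
 [545.93242378 302.47033084]
 [303.44656468 302.55737998]
 [278.98914361 -62.69903533]
 [409.30358617 146.6104869 ]
 [394.96665959 269.29699246]
 [395.00667238 291.63658119]]
```

View pics/w1.png

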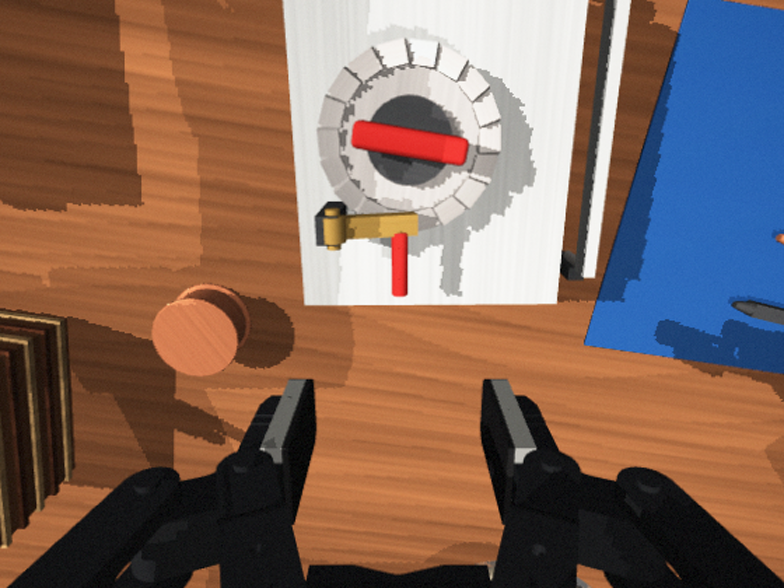

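```bash
python3 - <<'E'
from h import *
from scipy.optimize import least_squares
t=np.load("top0.npy",allow_pickle=True).item(); w=np.load("w1.npy",allow_pickle=True).item()
C=lambda a:np.array(a,float)/5.3636+[149.6,154.6]
ut=np.r_[C([[43,130],[378,48],[475,463],[127,549],[449,72],[536,442]]),[[187.9,206.1]]]
uw=np.array([[557,303],[304,306],[589,277],[410,142]])/1.4-.3
def f(p):
    o=np.array([[165+p[4],-105-p[5],100],[-p[3],-105-p[5],100],[-p[3],105+p[5],100],[165+p[4],105+p[5],100],[-34,-96,82],[-34,96,82],[95,0,157]])/1000
    return np.r_[(proj(t,b2w(o,p))-ut).ravel()*2.6,(proj(w,b2w(o[[2,3,5,6]],p))-uw).ravel()*.95, p[3:6]*.3]
r=least_squares(f,[.544,.1026,1.724,0,0,0],x_scale=[.01,.01,.01,1,1,1]); print(r.x,np.degrees(r.x[2])); print("mm",r.fun[:22].reshape(-1,2).round(1))
np.save("blk.npy",r.x[:3])
tip=atz(w,np.array([[400,296],[400,234]])/1.4-.3,.139); print("pawl bar tip/root",w2b(tip,r.x)*1000)
br=atz(w,np.array([[334,228]])/1.4-.3,.156); print("bracket",w2b(br,r.x)*1000)
plan([.1025,.071,.26],r.x[2]*57.29578)
E
```

```text
[0.54516971 0.10309258 1.72933274 4.38804287 1.42960972 1.91873632] 99.0834672760777
mm [[ 0.8  0.1]
 [ 1.4  0.7]
 [ 1.2  0.3]
 [ 0.7  0.1]
 [-0.8 -2.4]
 [-0.6 -4.4]
 [ 0.5 -0.9]
 [-2.7  0.6]
 [-1.2 -0.6]
 [ 0.2  2.3]
 [-0.7  2.4]]
pawl bar tip/root [[ 99.83564166  87.18081306 139.        ]
 [ 99.6943768   49.52011781 139.        ]]
bracket [[135.24653724  42.38348079 156.        ]]
t 2.75 pos [0.4589 0.1925 0.2597] tgt [0.4582 0.193  0.26  ] head -81.3 turnz -0.0064 shift [-0.0006 -0.0006 -0.0003] q6 90 tilt [-0.02 -0.02] F [ 0.7 -0.2 -0.5] w 0.0512 g 0
```

```bash
python3 - <<'E'
from h import *
plan([.1015,.072,.120],B[2]*57.29578)
E
```

```text
t 2.75 pos [0.4589 0.1925 0.2597] tgt [0.458 0.192 0.12 ] head -81.3 turnz -0.0064 shift [-0.0008  0.0004  0.1397] q6 90 tilt [-0.02 -0.02] F [ 0.7 -0.2 -0.5] w 0.0512 g 0
```

```bash
python3 -m jog '[[0,0,-0.006,0,0,0.03,60],[0,0,0,0,0,0.03,60],[0,0,0,0,0,0.03,50],[0,0,0,0,0,0.03,50],[0,0,0,0,0,0.02,50],[0,0,0,0,0,0,40],[0,0,0,0,0,0,30],[0,0,0,0,0,0,20],[0,0,0,0,0,0,10],[0,0,0,0,0,0,5]]' 20
python3 -m jog '[[0,0,0,0,0,0,4],[0,0,0,0,0,0,4]]' 20
python3 - <<'E'
from h import *
plan([.1015,.072,.120],B[2]*57.29578)
E
```

```text
time_s: 4.0
position: [0.4592, 0.1932, 0.12]
tool_rot: [[0.987, 0.158, 0.0], [0.158, -0.987, 0.0], [0.0, 0.0, -1.0]]
ft_force: [0.2, 0.5, -0.2]
grip_width: 0.004
gripper_force: 0.0
time_s: 4.25
position: [0.4591, 0.1933, 0.1197]
tool_rot: [[0.987, 0.158, -0.0], [0.158, -0.987, -0.0], [-0.0, -0.0, -1.0]]
ft_force: [0.5, 0.0, 1.2]
grip_width: 0.0036
gripper_force: 0.0
t 4.25 pos [0.4591 0.1933 0.1197] tgt [0.458 0.192 0.12 ] head -80.9 turnz 0.0004 shift [-0.0012  0.0011 -0.0003] q6 90 tilt [-0. -0.] F [0.5 0.  1.2] w 0.0036 g 0
```

```bash
python3 - <<'E'
from h import *
im=optics.get_image("wrist"); np.save("w2.npy",im,allow_pickle=True)
cv2.imwrite("pics/w2.png",cv2.resize(im["pixels"][:,:,::-1],(784,588),interpolation=cv2.INTER_CUBIC))
E
```

```text
(no output)
```

View pics/w2.png

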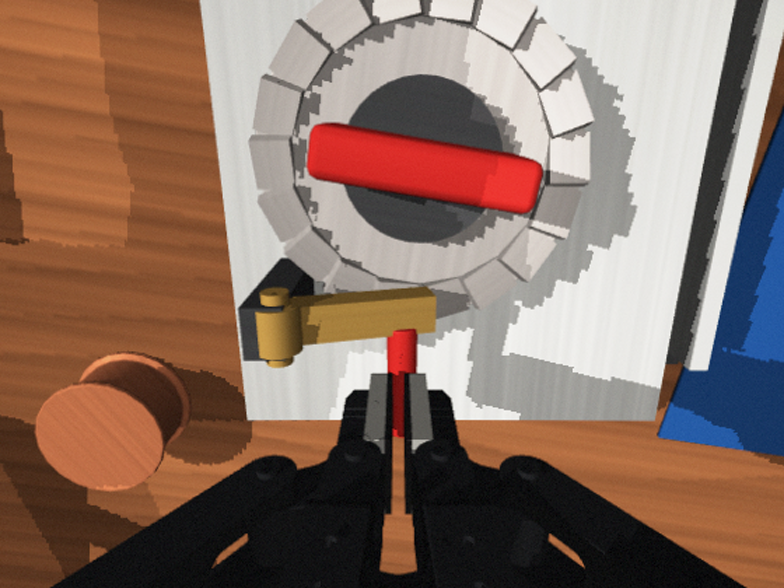

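```bash
python3 - <<'E'
from h import *
w=np.load("w2.npy",allow_pickle=True).item()
s=observe(); p=s["position"]; R=s["tool_rot"]
c,d=ray(w,[[280,210]]); print("f",w["mtx"][0,0],"cam rel tool",R.T@(c-p),"dir",R.T@d[0])
print("tcp px",proj(w,[p,p-R[:,2]*.0187])*1.4)
print("bar pts depth est", w["mtx"][0,0]*10/20)
for z in (.126,.136,.141): print(z,w2b(atz(w,np.array([[402,331],[400,436],[280,290]])/1.4-.3,z))*1000)
print("tcp blk",w2b(p)*1000)
w1=np.load("w1.npy",allow_pickle=True).item()
# triangulate features between w1 and w2: bar root, tip, bracket axle, block corners, wheelbar ends
A=np.array([[400,234],[400,296],[557,303],[304,306],[410,142]])/1.4-.3
Bq=np.array([[402,331],[400,436],[655,420],[247,419],[427,168]])/1.4-.3
for a,b in zip(A,Bq):
    c1,d1=ray(w1,a);c2,d2=ray(w,b);M=np.c_[d1[0],-d2[0]];x=np.linalg.lstsq(M,c2-c1,rcond=None)[0]
    P=(c1+d1[0]*x[0]+c2+d2[0]*x[1])/2; print("tri",w2b(P)*1000,"gap",np.linalg.norm(c1+d1[0]*x[0]-c2-d2[0]*x[1])*1000)
E
```

```text
f 366.73748492225036 cam rel tool [ 0.08439366  0.00104883 -0.16962595] dir [-0.32408641 -0.00998663  0.94603929]
tcp px [[394.24587202 361.99909671]
 [393.94126976 387.40110799]]
bar pts depth est 183.36874246112518
0.126 [[100.00219586  55.65795467 126.        ]
 [100.6060854   97.80307444 126.        ]
 [140.89701991  40.78681124 126.        ]]
0.136 [[100.09750612  51.41630062 136.        ]
 [100.66442935  90.98156253 136.        ]
 [138.4890075   37.4554746  136.        ]]
0.141 [[100.14516125  49.29547359 141.        ]
 [100.69360133  87.57080657 141.        ]
 [137.2850013   35.78980628 141.        ]]
tcp blk [[102.58354954  70.76048209 119.73680225]]
tri [[ 99.93002893  48.8863156  141.94976717]] gap 0.4485450391803322
tri [[100.28285867  85.37572863 144.21368403]] gap 0.8590036766508967
tri [[ -6.21930248 105.79361514 101.91997315]] gap 0.5244335943860037
tri [[165.65155062 108.08652722  98.42843638]] gap 0.2772561211220746
tri [[ 94.42357431  -1.89667899 158.97874125]] gap 0.3378286154898233
```

```bash
python3 - <<'E'
from h import *
w=np.load("w2.npy",allow_pickle=True).item()
crop(w,230,220,340,330,"pics/w2c.png",5)
E
```

```text
scale 5
```

View pics/w2c.png

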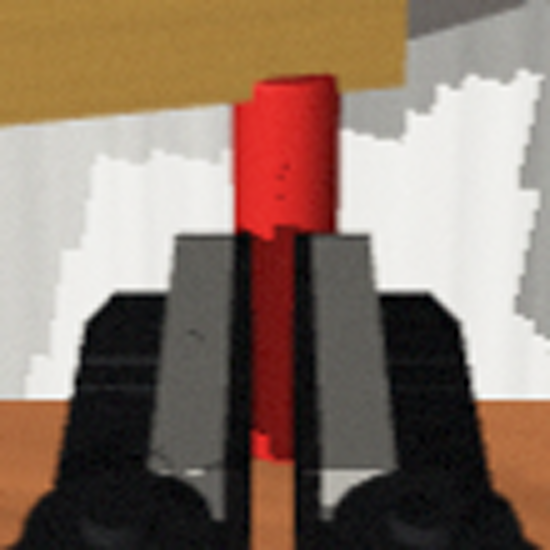

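```bash
python3 -m jog '[[0,0,0,0,0,0,45],[0,0,0,0,0,0,45],[0,0,0,0,0,0,45],[0,0,0,0,0,0.006,45],[0,0,0,0,0,0.006,45],[0,0,0,0,0,0,45]]' 20
python3 - <<'E'
from h import *
plan([.1005,.072,.120],B[2]*57.29578)
w=optics.get_image("wrist"); np.save("w3.npy",w,allow_pickle=True)
crop(w,180,180,400,345,"pics/w3.png",3.5)
print(proj(w,[observe()["position"]]))
E
```

```text
time_s: 5.05
position: [0.4588, 0.1931, 0.1071]
tool_rot: [[0.987, 0.158, -0.001], [0.158, -0.987, -0.0], [-0.001, 0.0, -1.0]]
ft_force: [0.2, 0.5, 0.2]
grip_width: 0.0383
gripper_force: 0.0
t 5.05 pos [0.4588 0.1931 0.1071] tgt [0.4582 0.191  0.12  ] head -80.9 turnz 0.0003 shift [-0.0009  0.002  -0.0129] q6 90 tilt [-0.08 -0.01] F [0.2 0.5 0.2] w 0.0383 g 0
scale 3.5
[[281.60961238 258.46918799]]
```

View pics/w3.png

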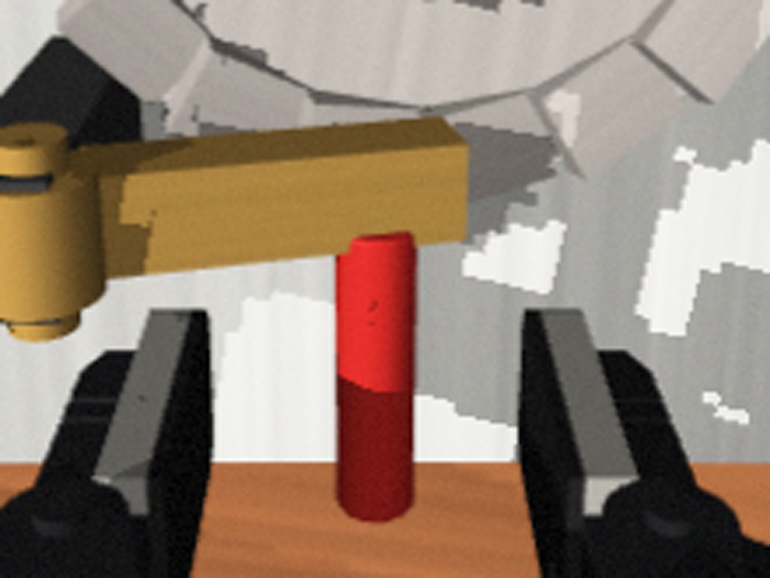

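```bash
python3 -m jog '[[0,0,0,0,0.0015,0,45],[0,0,0,0,0,0,30],[0,0,0,0,0,0,20],[0,0,0,0,0,0,15],[0,0,0,0,0,0,8],[0,0,0,0,0,0,8],[0,0,0,0,0,0,6]]' 20
python3 - <<'E'
from h import *
s=observe(); p=s["position"]; R=s["tool_rot"]
w=np.load("w3.npy",allow_pickle=True).item()
for dz in (0,-.01,-.02,-.03,-.04): print(dz,proj(w,[p+R@[.011,.019,dz]]))
E
```

```text
time_s: 5.98
position: [0.4594, 0.1919, 0.1078]
tool_rot: [[0.987, 0.158, 0.0], [0.158, -0.987, 0.0], [0.0, -0.0, -1.0]]
ft_force: [-0.6, 2.8, 0.7]
grip_width: 0.009
gripper_force: 21.5
0 [[322.06378769 238.6548699 ]]
-0.01 [[324.16264421 247.08067401]]
-0.02 [[326.50486885 256.47897103]]
-0.03 [[329.1357118  267.02972318]]
-0.04 [[332.11247304 278.96058683]]
```

```bash
python3 -m jog '[[0,0,0,0,0,0,25],[0,0,0,0,0,0,25],[0,0,0,0,0,0.007,25],[0,0,0,0,0,0.007,25],[0,0,0,0,0,0,25],[0,0,0,0,0,0,8],[0,0,0,0,0,0,8],[0,0,0,0,0,0,8],[0,0,0,0,0,0,8]]' 20
python3 - <<'E'
from h import *
plan([.1005,.072,.094],B[2]*57.29578)
E
```

```text
time_s: 7.1
position: [0.4593, 0.1919, 0.0938]
tool_rot: [[0.987, 0.158, 0.0], [0.158, -0.987, 0.0], [0.0, -0.0, -1.0]]
ft_force: [-1.8, 2.0, -0.2]
grip_width: 0.0089
gripper_force: 19.5
t 7.10 pos [0.4593 0.1919 0.0938] tgt [0.4582 0.191  0.094 ] head -80.9 turnz 0.0003 shift [-0.0013  0.0007 -0.0002] q6 90 tilt [0.01 0.02] F [-1.8  2.  -0.2] w 0.0089 g 20
```

```bash
python3 -m jog '[[0,0,0,0,0.0017,-0.0047,6],[0,0,0,0,0.001,-0.0049,6],[0,0,0,0,0.0003,-0.005,6],[0,0,0,0,-0.0002,-0.0049,6],[0,0,0,0,-0.0009,-0.0049,6],[0,0,0,0,-0.0015,-0.0047,6],[0,0,0,0,-0.0022,-0.0045,6],[0,0,0,0,-0.0027,-0.0042,6],[0,0,0,0,-0.0032,-0.0038,6],[0,0,0,0,-0.0037,-0.0033,6]]' 20
python3 -m jog '[[0,0,0,0,-0.0041,-0.0028,6],[0,0,0,0,-0.0044,-0.0022,6],[0,0,0,0,-0.0047,-0.0017,6],[0,0,0,0,-0.0049,-0.001,6],[0,0,0,0,-0.005,-0.0003,6],[0,0,0,0,-0.0049,0.0002,6],[0,0,0,0,-0.0049,0.0009,6],[0,0,0,0,-0.0047,0.0015,6],[0,0,0,0,0,0,6]]' 20
python3 - <<'E'
from h import *
plan([.1005,.072,.094],B[2]*57.29578)
w=optics.get_image("wrist"); np.save("w4.npy",w,allow_pickle=True)
cv2.imwrite("pics/w4.png",w["pixels"][:,:,::-1])
E
```

```text
time_s: 8.35
position: [0.4558, 0.2048, 0.1366]
tool_rot: [[0.987, 0.159, -0.005], [0.159, -0.987, 0.003], [-0.005, -0.004, -1.0]]
ft_force: [0.7, 13.6, -18.9]
grip_width: 0.0092
gripper_force: 19.2
time_s: 9.48
position: [0.4515, 0.2399, 0.1451]
tool_rot: [[0.987, 0.158, 0.001], [0.158, -0.987, -0.001], [0.001, 0.001, -1.0]]
ft_force: [-6.3, -2.1, 1.4]
grip_width: 0.0095
gripper_force: 20.0
t 9.47 pos [0.4515 0.2399 0.1451] tgt [0.4582 0.191  0.094 ] head -80.9 turnz 0.0006 shift [-0.0011  0.0494  0.0512] q6 96 tilt [ 0.05 -0.05] F [-6.3 -2.1  1.4] w 0.0095 g 20
```

View pics/w4.png

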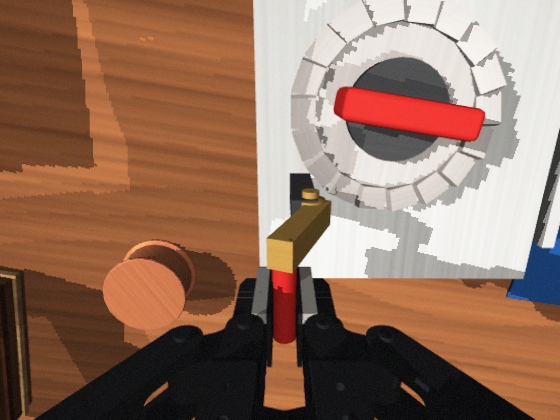

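```bash
python3 -m jog '[[0,0,0,0,0,0,50],[0,0,0,0,0,0,80],[0,0,0,0,0,0,80],[0,0,0,0,0,0,80],[0,0,0,0,0,-0.03,80],[0,0,0,0,0,-0.04,80]]' 20
python3 -m jog '[[0,0,-0.17,0,0,0,80],[0,0,-0.17,0,0,0,80],[0,0,-0.17,0,0,0,80],[0,0,-0.17,0,0,0,80],[0,0,-0.17,0,0,0,80],[0,0,-0.17,0,0,0,80],[0,0,-0.17,0,0,0,60],[0,0,-0.17,0,0,0,60],[0,0,0,0,0,0,50]]' 60
python3 - <<'E'
from h import *
plan([.095,0,.2],B[2]*57.29578+78)
w=optics.get_image("wrist"); np.save("w5.npy",w,allow_pickle=True)
hsv=cv2.cvtColor(w["pixels"],cv2.COLOR_RGB2HSV)
red=(((hsv[...,0]<6)|(hsv[...,0]>174))&(hsv[...,1]>170)&(hsv[...,2]>80)).astype(np.uint8)
n,l,st,ce=cv2.connectedComponentsWithStats(red)
for i in range(1,n):
    if st[i,4]>60:
        ys,xs=np.where(l==i); r=cv2.minAreaRect(np.c_[xs,ys].astype(np.float32)); pts=cv2.boxPoints(r); b=w2b(atz(w,pts,.157))*1000; print(st[i],ce[i],b.round(1).tolist(),b.mean(0))
t=optics.get_image("top"); crop(t,150,150,300,265,"pics/t5.png",4)
E
```

```text
time_s: 10.28
position: [0.4513, 0.24, 0.2143]
tool_rot: [[0.987, 0.158, -0.002], [0.158, -0.987, -0.001], [-0.002, 0.0, -1.0]]
ft_force: [0.5, -0.3, 0.4]
grip_width: 0.0682
gripper_force: 0.0
time_s: 11.4
position: [0.4517, 0.2401, 0.2141]
tool_rot: [[0.054, 0.999, 0.0], [0.999, -0.054, 0.0], [0.0, 0.0, -1.0]]
ft_force: [-0.2, 0.2, 0.2]
grip_width: 0.0427
gripper_force: 0.0
t 11.40 pos [0.4517 0.2401 0.2141] tgt [0.5302 0.1969 0.2   ] head -3.1 turnz -0.0027 shift [-0.0391  0.0806  0.0141] q6 18 tilt [0.01 0.  ] F [-0.2  0.2  0.2] w 0.0427 g 0
[251 187  61  26 894] [281.24608501 199.7852349 ] [[167.7, 88.4, 157.0], [167.0, 49.8, 157.0], [156.4, 49.9, 157.0], [157.0, 89.0, 157.0]] [162.02170716  69.27744434 157.        ]
[ 383  216   30   91 1792] [399.73158482 260.72209821] [[136.6, 6.4, 157.0], [134.2, -11.7, 157.0], [64.8, -9.2, 157.0], [67.2, 10.5, 157.0]] [100.66748591  -1.00165276 157.        ]
scale 4
```

View pics/t5.png

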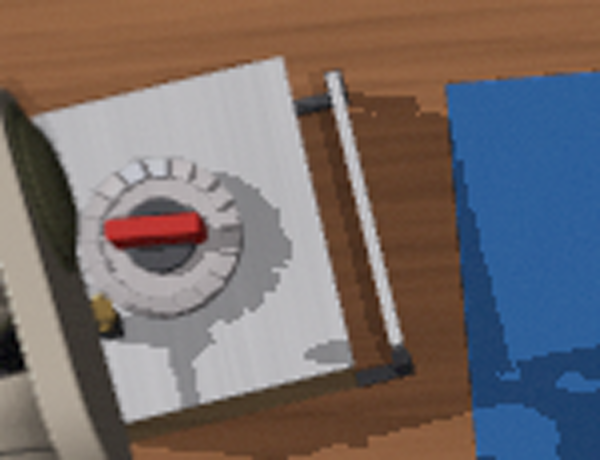

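```bash
python3 -m jog '[[0,0,0,-0.0095,0.02,0,50],[0,0,0,-0.0095,0.02,0,50],[0,0,0,-0.0095,0.02,0,50],[0,0,0,-0.0095,0.0205,0,50],[0,0,0,0,0,0.03,50],[0,0,0,0,0,0.03,50],[0,0,0,0,0,0,50]]' 60
python3 - <<'E'
from h import *
plan([.096,0,.107],B[2]*57.29578+78)
w=optics.get_image("wrist"); np.save("w6.npy",w,allow_pickle=True)
hsv=cv2.cvtColor(w["pixels"],cv2.COLOR_RGB2HSV)
red=(((hsv[...,0]<6)|(hsv[...,0]>174))&(hsv[...,1]>170)&(hsv[...,2]>80)).astype(np.uint8)
ys,xs=np.where(red); print(len(ys),xs.min(),xs.max(),ys.min(),ys.max())
crop(w,150,120,430,330,"pics/w6.png",2.7)
E
```

```text
time_s: 12.38
position: [0.53, 0.197, 0.1521]
tool_rot: [[0.054, 0.999, -0.005], [0.999, -0.054, -0.001], [-0.001, -0.004, -1.0]]
ft_force: [-1.0, 0.1, 0.2]
grip_width: 0.0425
gripper_force: 0.0
t 12.38 pos [0.53   0.197  0.1521] tgt [0.53   0.1979 0.107 ] head -3.1 turnz -0.0028 shift [0.001  0.0001 0.0451] q6 11 tilt [-0.26 -0.04] F [-1.   0.1  0.2] w 0.0425 g 0
5188 28 559 135 419
scale 2.7
```

View pics/w6.png

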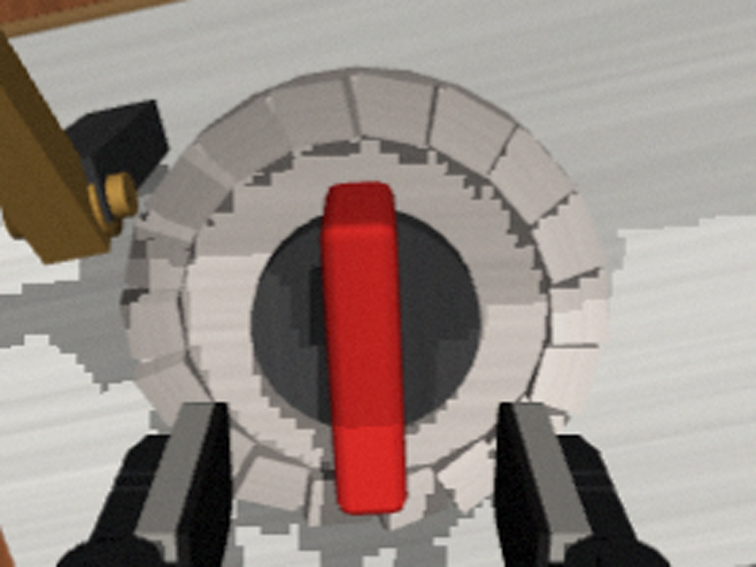

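```bash
python3 -m jog '[[0,0,0,0.001,0,0.015,50],[0,0,0,0,0.001,0.015,50],[0,0,0,0,0,0.014,50],[0,0,0,0,0,0,35],[0,0,0,0,0,0,20],[0,0,0,0,0,0,12],[0,0,0,0,0,0,10],[0,0,0,0,0,0,10],[0,0,0,0,0,0,10]]' 60
python3 - <<'E'
from h import *
plan([.096,0,.107],B[2]*57.29578+78)
E
```

```text
time_s: 13.55
position: [0.5306, 0.199, 0.1106]
tool_rot: [[0.052, 0.999, -0.0], [0.999, -0.052, 0.0], [0.0, -0.0, -1.0]]
ft_force: [-5.9, 0.2, 4.6]
grip_width: 0.0129
gripper_force: 59.7
t 13.55 pos [0.5306 0.199  0.1106] tgt [0.53   0.1979 0.107 ] head -3.0 turnz -0.0011 shift [-0.0012 -0.0005  0.0036] q6 12 tilt [-0.03  0.01] F [-5.9  0.2  4.6] w 0.0129 g 60
```

```bash
python3 -m jog '[[0,0,0.12,0,0,0,8],[0,0,0.12,0,0,0,8],[0,0,0.12,0,0,0,8],[0,0,0.12,0,0,0,8],[0,0,0.12,0,0,0,8],[0,0,0,0,0,0,8]]' 60
python3 -c "
from h import *
s=observe();plan([.096,0,.107]);print(s['wrist_torque'])"
```

```text
time_s: 14.3
position: [0.5314, 0.1988, 0.1106]
tool_rot: [[0.606, 0.795, 0.001], [0.795, -0.606, -0.0], [0.001, 0.001, -1.0]]
ft_force: [-2.2, -1.4, 5.6]
grip_width: 0.0127
gripper_force: 59.7
t 14.30 pos [0.5314 0.1988 0.1106] tgt [0.53   0.1979 0.107 ] head -37.3 turnz -0.0000 shift [-0.0015 -0.0005  0.0036] q6 46 tilt [ 0.06 -0.01] F [-2.2 -1.4  5.6] w 0.0127 g 60
[-0.28576299  0.41142149 -0.17324238]
```

```bash
python3 -m jog '[[0,0,0.12,0,0,0,8],[0,0,0.12,0,0,0,8],[0,0,0.12,0,0,0,8],[0,0,0.12,0,0,0,8],[0,0,0.12,0,0,0,8],[0,0,0.06,0,0,0,8],[0,0,0,0,0,0,8]]' 60
python3 -c "
from h import *
s=observe();plan([.096,0,.107]);print(s['wrist_torque'])
t=optics.get_image('top'); crop(t,150,150,300,265,'pics/t6.png',4)
p=w2b(s['position'])*1000;print(p)"
```

```text
time_s: 15.18
position: [0.5318, 0.1983, 0.1108]
tool_rot: [[0.964, 0.267, 0.003], [0.267, -0.964, -0.003], [0.002, 0.004, -1.0]]
ft_force: [-0.9, -4.9, 5.6]
grip_width: 0.0131
gripper_force: 154.4
t 15.18 pos [0.5318 0.1983 0.1108] tgt [0.53   0.1979 0.107 ] head -74.5 turnz -0.0000 shift [-0.0018 -0.0001  0.0038] q6 83 tilt [ 0.16 -0.19] F [-0.9 -4.9  5.6] w 0.0131 g 154
[-0.75643347  0.21982696  4.30425466]
scale 4
[[ 96.12397673  -1.79746955 110.83530233]]
```

```bash
python3 - <<'E'
from h import *
b=B.copy(); d=b2w([.0011,-.0018,0])[0]-b2w([0,0,0])[0]; b[:2]+=d[:2]; np.save("blk.npy",b); print(b)
E
python3 -m jog '[[0,0,0,0,0,0,50],[0,0,0,0,0,0,50],[0,0,0,0,0,0,50],[0,0,0,0,0,-0.03,50],[0,0,0,0,0,-0.04,50],[0,0,0,0,0,-0.04,50],[0,0,0,0,0,-0.04,50],[0,0,0,0,0,-0.04,50]]' 60
python3 -m jog '[[0,0,-0.162,0,0,0,50],[0,0,-0.162,0,0,0,50],[0,0,-0.162,0,0,0,50],[0,0,-0.162,0,0,0,50],[0,0,-0.162,0,0,0,50],[0,0,-0.162,0,0,0,50],[0,0,-0.162,0,0,0,50],[0,0,-0.162,0,0,0,50],[0,0,-0.162,0,0,0,40]]'
python3 -c "
from h import *
plan([-.13,0,.30],B[2]*57.29578-90)"
```

```text
[0.54677348 0.10446296 1.72933274]
time_s: 16.23
position: [0.5309, 0.1989, 0.3014]
tool_rot: [[0.967, 0.256, 0.0], [0.256, -0.967, 0.0], [0.0, -0.0, -1.0]]
ft_force: [-0.2, 1.1, -0.2]
grip_width: 0.0428
gripper_force: 0.0
time_s: 17.35
position: [0.531, 0.1989, 0.3]
tool_rot: [[-0.151, 0.989, -0.0], [0.989, 0.151, 0.0], [0.0, -0.0, -1.0]]
ft_force: [-0.3, -0.2, 0.1]
grip_width: 0.0338
gripper_force: 0.0
t 17.35 pos [0.531  0.1989 0.3   ] tgt [ 0.5673 -0.0239  0.3   ] head 8.7 turnz -0.0068 shift [-0.2257  0.0007 -0.    ] q6 -0 tilt [-0.01  0.  ] F [-0.3 -0.2  0.1] w 0.0338 g 0
```

```bash
python3 -m jog '[[0,0,-0.007,-0.045,0,0,40],[0,0,0,-0.045,0,0,40],[0,0,0,-0.045,0,0,40],[0,0,0,-0.045,0,0,40],[0,0,0,-0.045,0,0,40],[0,0,0,0,0,0,40],[0,0,0,0,0,0,40]]'
python3 - <<'E'
from h import *
w=optics.get_image("wrist"); np.save("w7.npy",w,allow_pickle=True)
cv2.imwrite("pics/w7.png",cv2.resize(w["pixels"][:,:,::-1],(784,588),interpolation=cv2.INTER_CUBIC))
P=np.array([[0,-.105,.1],[0,.105,.1],[.165,.105,.1],[.165,-.105,.1],[.095,0,.157],[-.034,-.096,.052],[-.034,.096,.052]])
print((proj(w,b2w(P))*1.4).round(1).tolist())
plan([-.13,0,.30])
E
```

```text
time_s: 18.23
position: [0.5649, -0.023, 0.3]
tool_rot: [[-0.153, 0.988, -0.0], [0.988, 0.153, 0.0], [0.0, -0.0, -1.0]]
ft_force: [-0.3, 0.3, -0.9]
grip_width: 0.0339
gripper_force: 0.0
[[562.0, 39.8], [236.8, 41.6], [198.9, -311.5], [597.7, -314.5], [398.7, -200.6], [526.1, 99.4], [272.6, 100.7]]
t 18.27 pos [ 0.5649 -0.0226  0.3001] tgt [ 0.5673 -0.0239  0.3   ] head 8.8 turnz -0.0000 shift [-0.0017  0.0022  0.0001] q6 -23 tilt [0.   0.01] F [ 0.5 -0.1 -0.3] w 0.0345 g 0
```

View pics/w7.png

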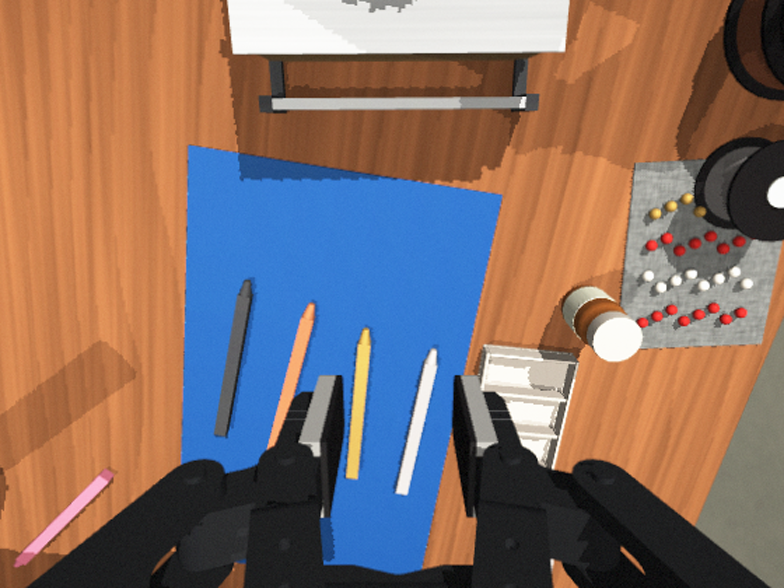

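```bash
cat >> h.py <<'E'
def mandrels(im,box=None,z=.010):
    hsv=cv2.cvtColor(im["pixels"],cv2.COLOR_RGB2HSV).astype(int); H,S,V=hsv[...,0],hsv[...,1],hsv[...,2]
    blue=((H>95)&(H<125)&(S>110)).astype(np.uint8)
    mat=cv2.morphologyEx(blue,cv2.MORPH_CLOSE,np.ones((25,25),np.uint8))
    m=((mat>0)&(blue==0)).astype(np.uint8)
    n,l,st,ce=cv2.connectedComponentsWithStats(m); out=[]
    for i in range(1,n):
        if st[i,4]<80: continue
        ys,xs=np.where(l==i); w=atz(im,np.c_[xs,ys].astype(float),z)[:,:2]; c=w.mean(0); vt=np.linalg.svd(w-c)[2]; d=vt[0]*np.sign(vt[0,1])
        a=(w-c)@d; b=(w-c)@[-d[1],d[0]]
        r=dict(px=ce[i].round(),mid=c+d*(a.max()+a.min())/2,len=np.ptp(a),wid=np.ptp(b),dir=d,head=np.degrees(np.arctan2(d[1],d[0])),tail=c+d*a.min(),nose=c+d*a.max(),rgb=np.median(im["pixels"][ys,xs],axis=0))
        if r["len"]>.05 and r["wid"]<.06: out.append(r); print({k:(np.round(v,4).tolist() if k!="px" else v.tolist()) for k,v in r.items()})
    return out
E
python3 - <<'E'
from h import *
w=np.load("w7.npy",allow_pickle=True).item()
mandrels(w)
p=atz(w,np.array([[247,281],[221,437]])/1.4-.3,.010); print("dark by eye",p,np.linalg.norm(p[0]-p[1]),np.degrees(np.arctan2(*(p[0]-p[1])[[1,0]])))
t=optics.get_image("top"); np.save("t7.npy",t,allow_pickle=True); mandrels(t)
E
```

```text
{'px': [166.0, 256.0], 'mid': [0.4266, -0.1913], 'len': 0.1747, 'wid': 0.0141, 'dir': [0.1011, 0.9949], 'head': 84.1974, 'tail': [0.4178, -0.2782], 'nose': [0.4355, -0.1044], 'rgb': [97.0, 98.0, 99.0]}
{'px': [213.0, 251.0], 'mid': [0.4895, -0.171], 'len': 0.1077, 'wid': 0.014, 'dir': [0.1433, 0.9897], 'head': 81.7637, 'tail': [0.4817, -0.2243], 'nose': [0.4972, -0.1177], 'rgb': [248.0, 173.0, 116.0]}
{'px': [256.0, 289.0], 'mid': [0.5553, -0.2239], 'len': 0.1768, 'wid': 0.0138, 'dir': [-0.0476, 0.9989], 'head': 92.7261, 'tail': [0.5595, -0.3122], 'nose': [0.5511, -0.1356], 'rgb': [241.0, 205.0, 111.0]}
{'px': [298.0, 302.0], 'mid': [0.6176, -0.2354], 'len': 0.1765, 'wid': 0.0147, 'dir': [0.0304, 0.9995], 'head': 88.2583, 'tail': [0.6149, -0.3236], 'nose': [0.6203, -0.1472], 'rgb': [244.0, 240.0, 237.0]}
{'px': [237.0, 280.0], 'mid': [0.5347, -0.2311], 'len': 0.0856, 'wid': 0.0305, 'dir': [-0.3583, 0.9336], 'head': 110.9988, 'tail': [0.55, -0.2711], 'nose': [0.5193, -0.1911], 'rgb': [119.0, 118.0, 113.0]}
{'px': [326.0, 325.0], 'mid': [0.6598, -0.2411], 'len': 0.1386, 'wid': 0.0365, 
[... 963 characters left out ...]
': 88.2949, 'tail': [0.6137, -0.317], 'nose': [0.6187, -0.1465], 'rgb': [166.0, 161.0, 165.0]}
{'px': [346.0, 197.0], 'mid': [0.5544, -0.2198], 'len': 0.1725, 'wid': 0.0164, 'dir': [-0.0491, 0.9988], 'head': 92.8137, 'tail': [0.5586, -0.306], 'nose': [0.5501, -0.1337], 'rgb': [163.0, 134.0, 79.0]}
{'px': [342.0, 222.0], 'mid': [0.4842, -0.2014], 'len': 0.1709, 'wid': 0.0159, 'dir': [0.138, 0.9904], 'head': 82.0654, 'tail': [0.4724, -0.2861], 'nose': [0.496, -0.1168], 'rgb': [175.0, 117.0, 86.0]}
{'px': [341.0, 243.0], 'mid': [0.4258, -0.1878], 'len': 0.1664, 'wid': 0.013, 'dir': [0.1021, 0.9948], 'head': 84.1416, 'tail': [0.4173, -0.2706], 'nose': [0.4343, -0.105], 'rgb': [72.0, 73.0, 77.0]}
```

```bash
python3 -c "
from h import *
plan([.4200,-.2512,.05],-5.8,False)"
```

```text
t 18.32 pos [ 0.5649 -0.0224  0.3002] tgt [ 0.42   -0.2512  0.05  ] head 8.8 turnz 0.2557 shift [-0.2423 -0.1211  0.2502] q6 -23 tilt [0.01 0.01] F [0.2 0.8 0.3] w 0.0344 g 0
```

```bash
python3 -m jog '[[0,0,0.128,0,0,0,40],[0,0,0.128,0,0,0,40],[0,0,0,-0.0346,-0.0173,0.0357,40],[0,0,0,-0.0346,-0.0173,0.0357,40],[0,0,0,-0.0346,-0.0173,0.0357,40],[0,0,0,-0.0346,-0.0173,0.0357,40],[0,0,0,-0.0346,-0.0173,0.0357,40],[0,0,0,-0.0346,-0.0173,0.0357,40],[0,0,0,-0.0346,-0.0173,0.0357,40],[0,0,0,0,0,0,40]]' 60
python3 - <<'E'
from h import *
w=optics.get_image("wrist"); np.save("w8.npy",w,allow_pickle=True)
plan([.4200,-.2512,-.020],-5.8,False)
mandrels(w)
E
```

```text
time_s: 19.58
position: [0.4183, -0.252, 0.0484]
tool_rot: [[0.105, 0.995, -0.003], [0.995, -0.105, 0.003], [0.003, -0.003, -1.0]]
ft_force: [0.4, 0.2, 0.3]
grip_width: 0.0343
gripper_force: 0.0
t 19.62 pos [ 0.4195 -0.2517  0.0498] tgt [ 0.42   -0.2512 -0.02  ] head -5.9 turnz -0.0025 shift [0.0004 0.0005 0.0698] q6 -39 tilt [-0.05  0.07] F [0.6 0.1 0.2] w 0.0343 g 0
{'px': [286.0, 134.0], 'mid': [0.4253, -0.2064], 'len': 0.1396, 'wid': 0.0123, 'dir': [0.1015, 0.9948], 'head': 84.1744, 'tail': [0.4182, -0.2759], 'nose': [0.4324, -0.137], 'rgb': [98.0, 100.0, 103.0]}
{'px': [381.0, 223.0], 'mid': [0.4782, -0.2532], 'len': 0.0743, 'wid': 0.0163, 'dir': [0.1255, 0.9921], 'head': 82.7925, 'tail': [0.4735, -0.29], 'nose': [0.4828, -0.2163], 'rgb': [244.0, 166.0, 123.0]}
```

```bash
python3 -m jog '[[0,0,0,0,0.001,0.025,40],[0,0,0,0,0,0.025,40],[0,0,0,0,0,0.01,40],[0,0,0,0,0,0.005,40],[0,0,0,0,0,0,40]]' 60
python3 -m jog '[[0,0,0,0,0,0.003,40],[0,0,0,0,0,0.002,40],[0,0,0,0,0,0,25],[0,0,0,0,0,0,15],[0,0,0,0,0,0,10],[0,0,0,0,0,0,8],[0,0,0,0,0,0,8],[0,0,0,0,0,0,8]]' 60
python3 - <<'E'
from h import *
w=optics.get_image("wrist"); np.save("w9.npy",w,allow_pickle=True)
plan([.4200,-.2512,-.020],-5.8,False)
crop(w,200,130,360,330,"pics/w9.png",2.9)
E
```

```text
time_s: 20.25
position: [0.4212, -0.252, -0.0143]
tool_rot: [[0.102, 0.995, 0.001], [0.995, -0.102, -0.001], [-0.001, 0.001, -1.0]]
ft_force: [-0.4, -0.3, -0.5]
grip_width: 0.0341
gripper_force: 0.0
time_s: 21.25
position: [0.4207, -0.2521, -0.0196]
tool_rot: [[0.103, 0.995, 0.0], [0.995, -0.103, -0.0], [-0.0, 0.0, -1.0]]
ft_force: [-2.5, 0.6, 5.2]
grip_width: 0.0101
gripper_force: 59.2
t 21.30 pos [ 0.4207 -0.2521 -0.0196] tgt [ 0.42   -0.2512 -0.02  ] head -5.9 turnz -0.0017 shift [ 0.0009 -0.0008  0.0004] q6 -39 tilt [ 0.01 -0.02] F [-1.7  1.2  5.6] w 0.0095 g 59
scale 2.9
```

View pics/w9.png

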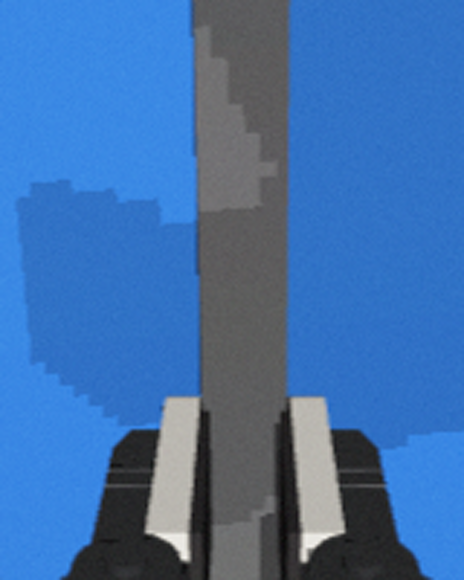

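```bash
python3 -m jog '[[0,0,0,0,0,0,8],[0,0,0,0,0,-0.01,8],[0,0,0,0,0,-0.028,8],[0,0,0,0,0,-0.028,8],[0,0,0,0,0,0,8]]' 80
python3 - <<'E'
from h import *
# grip block target: grip centre at local -0.062 -> origin 42 => TCP block x -20 ; pre-insert nose tip 20mm before face: origin x -105
bx=-.105-.062
plan([bx,.0825,.0464],B[2]*57.29578-90)
w=optics.get_image("wrist"); np.save("w10.npy",w,allow_pickle=True)
crop(w,180,30,380,330,"pics/w10.png",2)
E
```

```text
time_s: 21.92
position: [0.4215, -0.2528, 0.0478]
tool_rot: [[0.103, 0.995, 0.003], [0.995, -0.103, -0.003], [-0.003, 0.003, -1.0]]
ft_force: [-0.4, 0.1, -2.3]
grip_width: 0.0092
gripper_force: 78.5
t 21.93 pos [ 0.4215 -0.2528  0.0478] tgt [ 0.4917 -0.0735  0.0464] head -5.9 turnz -0.2615 shift [0.166  0.0976 0.0013] q6 -39 tilt [ 0.17 -0.17] F [-0.4  0.1 -2.3] w 0.0092 g 78
scale 2
```

View pics/w10.png

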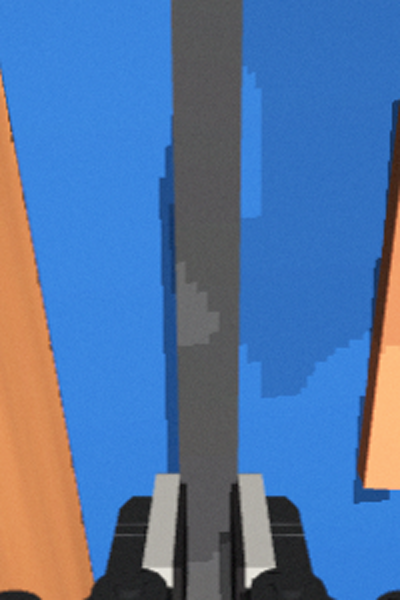

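```bash
cat >> h.py <<'E'
def held(w,rows=range(4,150,6),verbose=True):
    """fit held bar's top-face edges in the wrist view; tool frame: y0, yaw, z of top face at grip (x=0) and pitch (+ = nose towards tool +z = drooping)"""
    from scipy.optimize import least_squares
    s=observe(); p,R=s["position"],s["tool_rot"]
    hsv=cv2.cvtColor(w["pixels"],cv2.COLOR_RGB2HSV).astype(int); blue=(hsv[...,0]>95)&(hsv[...,0]<125)&(hsv[...,1]>110)
    px=w["pixels"].astype(int); E=[]
    g=cv2.cvtColor(w["pixels"],cv2.COLOR_RGB2LAB).astype(float); g=cv2.GaussianBlur(g,(3,3),0)
    for v in rows:
        line=g[v]; c=np.median(line[276:286],axis=0); d=np.linalg.norm((line-c)*[.3,1,1],axis=1)
        L=280
        while L>230 and d[L]<18: L-=1
        Rr=280
        while Rr<340 and d[Rr]<18: Rr+=1
        E.append((v,L+.5,Rr-.5))
    E=np.array(E,float)
    E=E[(E[:,1]>231)&(E[:,2]<339)]
    def model(q):
        xs=np.linspace(.0,.14,40); o=[]
        for sgn in (-1,1):
            P=np.c_[xs,q[0]+np.tan(q[1])*xs+sgn*.006,q[2]+np.tan(q[3])*xs]
            uv=proj(w,p+P@R.T); i=np.argsort(uv[:,1]); o.append(np.interp(E[:,0],uv[i,1],uv[i,0]))
        o=np.array(o); o.sort(axis=0); return o
    f=lambda q:np.r_[model(q)[0]-E[:,1],model(q)[1]-E[:,2]]
    r=least_squares(f,[0,0,-.035,0],loss="soft_l1",x_scale=[.01,.1,.01,.1])
    if verbose: print("held y0 %.4f yaw %.3f ztop %.4f pitch %.3f rms %.2f n %d"%(*r.x,np.sqrt(np.mean(f(r.x)**2)),len(E)))
    return r.x
E
python3 - <<'E'
from h import *
for n in ("w9","w10"):
    held(np.load(n+".npy",allow_pickle=True).item())
E
```

```text
held y0 0.0010 yaw -0.010 ztop 0.0323 pitch 0.011 rms 0.28 n 25
held y0 0.0013 yaw -0.001 ztop -0.0406 pitch 0.099 rms 0.31 n 25
```

```bash
python3 - <<'E'
from h import *
for n in ("w9","w10"):
    w=np.load(n+".npy",allow_pickle=True).item(); g=cv2.cvtColor(w["pixels"],cv2.COLOR_RGB2LAB).astype(float)
    for v in (5,40,80,120,160,200):
        l=g[v-2:v+3].mean(0); c=l[276:286].mean(0); d=np.linalg.norm((l-c)*[.3,1,1],axis=1); d=np.minimum(d,40)
        L=np.interp(20,d[235:276][::-1],np.arange(235,276)[::-1]) ; R=np.interp(20,d[286:330],np.arange(286,330)); print(n,v,round(L,1),round(R,1),round(R-L,2))
print(observe()["grip_width"],observe()["gripper_force"])
E
```

```text
w9 5 263.1 300.2 37.09
w9 40 263.9 299.8 35.89
w9 80 264.8 299.5 34.77
w9 120 266.1 299.3 33.18
w9 160 266.9 298.9 32.03
w9 200 267.8 298.5 30.75
w10 5 264.7 301.0 36.22
w10 40 265.4 300.6 35.23
w10 80 266.3 299.8 33.57
w10 120 266.5 299.6 33.05
w10 160 267.1 299.2 32.17
w10 200 268.1 298.9 30.83
0.009269452011336284 78.46847534179688
```

```bash
python3 -m jog '[[0,0,-0.131,0,0,0,8],[0,0,-0.131,0,0,0,8],[0,0,0,0.0332,0.0195,0,8],[0,0,0,0.0332,0.0195,0,8],[0,0,0,0.0332,0.0195,0,8],[0,0,0,0.0332,0.0195,0,8],[0,0,0,0.0332,0.0195,0,8],[0,0.04,0,0,0,0,8],[0,0,0,0,0,0,8]]' 80
python3 - <<'E'
from h import *
plan([-.167,.0825,.0464],B[2]*57.29578-90)
w=optics.get_image("wrist"); np.save("w11.npy",w,allow_pickle=True)
g=cv2.cvtColor(w["pixels"],cv2.COLOR_RGB2LAB).astype(float)
for v in (5,40,80,120,160,200):
    l=g[v-2:v+3].mean(0); c=l[276:286].mean(0); d=np.linalg.norm((l-c)*[.3,1,1],axis=1); d=np.minimum(d,40)
    L=np.interp(20,d[235:276][::-1],np.arange(235,276)[::-1]) ; R=np.interp(20,d[286:330],np.arange(286,330)); print(v,round(L,1),round(R,1),round(R-L,2))
E
```

```text
time_s: 23.1
position: [0.4903, -0.0726, 0.045]
tool_rot: [[-0.158, 0.987, -0.008], [0.987, 0.158, 0.04], [0.041, -0.002, -0.999]]
ft_force: [-0.5, 0.3, -0.9]
grip_width: 0.0094
gripper_force: 78.5
t 23.10 pos [ 0.4903 -0.0726  0.045 ] tgt [ 0.4917 -0.0735  0.0464] head 9.1 turnz 0.0004 shift [-0.001   0.0012 -0.0014] q6 -34 tilt [-0.46  2.29] F [-0.5  0.3 -0.9] w 0.0094 g 79
5 264.5 301.5 37.05
40 265.0 301.2 36.17
80 235.0 300.6 65.61
120 267.3 299.5 32.19
160 267.8 299.3 31.47
200 268.5 298.8 30.33
```

```bash
python3 -m jog '[[0,-0.02,0,0,0,-0.0014,8],[0,0,0,0.008,0,0.0002,8],[0,0,0,0.008,0,0.0002,8],[0,0,0,0.006,0,0.0001,8],[0,0,0,0.006,0,0.0001,8],[0,0,0,0.006,0,0.0001,8],[0,0,0,0,0,0,8]]' 80
python3 -c "
from h import *
plan([-.132,.0825,.0464],B[2]*57.29578-90); print(observe()['wrist_torque'])"
```

```text
time_s: 24.02
position: [0.4851, -0.0387, 0.0475]
tool_rot: [[-0.159, 0.987, -0.003], [0.987, 0.159, 0.02], [0.02, -0.0, -1.0]]
ft_force: [0.2, 1.2, -1.8]
grip_width: 0.0093
gripper_force: 78.4
t 24.02 pos [ 0.4851 -0.0387  0.0475] tgt [ 0.4861 -0.0389  0.0464] head 9.1 turnz 0.0009 shift [-0.0003  0.001   0.001 ] q6 -29 tilt [-0.2   1.14] F [ 0.2  1.2 -1.8] w 0.0093 g 78
[-0.09512503 -0.00030819  0.02572304]
```

```bash
python3 -m jog '[[0,0,0,0.008,0,0.0003,8],[0,0,0,0.008,0,0.0003,8],[0,0,0,0.008,0,0.0003,8],[0,0,0,0.008,0,0.0003,8],[0,0,0,0,0,0,8]]' 80
python3 -c "
from h import *
plan([-.100,.0825,.0464],B[2]*57.29578-90); print(observe()['wrist_torque'])"
```

```text
time_s: 24.65
position: [0.4801, -0.0069, 0.047]
tool_rot: [[-0.159, 0.987, -0.003], [0.987, 0.159, 0.02], [0.02, -0.0, -1.0]]
ft_force: [-1.4, 0.3, -1.3]
grip_width: 0.0089
gripper_force: 78.4
t 24.65 pos [ 0.4801 -0.0069  0.047 ] tgt [ 0.4811 -0.0073  0.0464] head 9.2 turnz 0.0014 shift [-0.0006  0.001   0.0005] q6 -25 tilt [-0.19  1.14] F [-1.4  0.3 -1.3] w 0.0089 g 78
[-0.10990828 -0.00332794  0.00746664]
```

```bash
python3 -m jog '[[0,0,0,0.01,0,0.0002,8],[0,0,0,0.01,0,0.0002,8],[0,0,0,0.01,0,0.0002,8],[0,0,0,0.01,0,0.0002,8],[0,0,0,0,0,0,8]]' 80
python3 -m jog '[[0,0,0,0.01,0,0.0002,8],[0,0,0,0.01,0,0.0002,8],[0,0,0,0.01,0,0.0002,8],[0,0,0,0.008,0,0.0002,8],[0,0,0,0,0,0,8]]' 80
python3 -c "
from h import *
plan([-.020,.0825,.0464],B[2]*57.29578-90); print(observe()['wrist_torque'])"
```

```text
time_s: 25.28
position: [0.4737, 0.0327, 0.0469]
tool_rot: [[-0.159, 0.987, -0.003], [0.987, 0.159, 0.02], [0.02, -0.0, -1.0]]
ft_force: [-0.7, 0.8, -2.0]
grip_width: 0.0093
gripper_force: 78.5
time_s: 25.9
position: [0.4677, 0.0701, 0.0469]
tool_rot: [[-0.159, 0.987, -0.003], [0.987, 0.159, 0.02], [0.02, -0.0, -1.0]]
ft_force: [-0.6, -0.1, -1.5]
grip_width: 0.0089
gripper_force: 78.5
t 25.90 pos [0.4677 0.0701 0.0469] tgt [0.4685 0.0717 0.0464] head 9.2 turnz 0.0014 shift [0.0015 0.001  0.0005] q6 -16 tilt [-0.19  1.14] F [-0.6 -0.1 -1.5] w 0.0089 g 78
[-0.16899088 -0.0722382   0.0053675 ]
```

```bash
python3 -m jog '[[0,0,0,0,0,0,30],[0,0,0,0,0,0,30],[0,0,0,0,0,0,30],[0,-0.02,0,0,0,-0.025,30],[0,0,0,0,0,-0.025,0],[0,0,0,-0.025,0,0,0],[0,0,0,-0.022,0,0,0],[0,0,0,0,0,0.025,0],[0,0,0,0,0,0.03,0],[0,0,0,0,0,0,0]]' 80
python3 -c "
from h import *
plan([-.040,.0825,.041],B[2]*57.29578-90); print(observe()['wrist_torque'])"
```

```text
time_s: 27.15
position: [0.4743, 0.0226, 0.0407]
tool_rot: [[-0.158, 0.987, -0.004], [0.987, 0.158, 0.001], [0.001, -0.004, -1.0]]
ft_force: [-0.3, -0.4, 0.9]
grip_width: 0.0001
gripper_force: 0.0
t 27.15 pos [0.4743 0.0226 0.0407] tgt [0.4716 0.0519 0.041 ] head 9.1 turnz 0.0001 shift [ 0.0294  0.002  -0.0003] q6 -21 tilt [-0.22  0.05] F [-0.3 -0.4  0.9] w 0.0001 g 0
[-0.00928222  0.04736573  0.03110115]
```

```bash
python3 -m jog '[[0,0,0,0.006,0.001,0,0],[0,0,0,0.006,0,0,0],[0,0,0,0.006,0,0,0],[0,0,0,0.006,0,0,0],[0,0,0,0.004,0,0,0],[0,0,0,0,0,0,0]]' 80
python3 -m jog '[[0,0,0,0.003,0,0,0],[0,0,0,0,0,0,0]]' 80
python3 -m jog '[[0,0,0,0.002,0,0,0],[0,0,0,0,0,0,0]]' 80
python3 -c "
from h import *
plan([-.036,.0825,.041],B[2]*57.29578-90); print(observe()['wrist_torque'])"
```

```text
time_s: 27.9
position: [0.4718, 0.0507, 0.0419]
tool_rot: [[-0.159, 0.987, -0.0], [0.987, 0.159, 0.0], [0.0, -0.0, -1.0]]
ft_force: [0.6, -0.3, -0.4]
grip_width: -0.0004
gripper_force: 0.0
time_s: 28.15
position: [0.4714, 0.0534, 0.0419]
tool_rot: [[-0.158, 0.987, -0.0], [0.987, 0.158, 0.0], [0.0, -0.0, -1.0]]
ft_force: [0.1, 0.1, 0.4]
grip_width: -0.0001
gripper_force: 0.0
time_s: 28.4
position: [0.4711, 0.0554, 0.0419]
tool_rot: [[-0.158, 0.987, -0.0], [0.987, 0.158, 0.0], [0.0, -0.0, -1.0]]
ft_force: [0.1, 0.5, -0.5]
grip_width: -0.0
gripper_force: 0.0
t 28.40 pos [0.4711 0.0554 0.0419] tgt [0.471  0.0559 0.041 ] head 9.1 turnz 0.0005 shift [ 0.0005 -0.      0.0009] q6 -17 tilt [-0.01  0.01] F [ 0.1  0.5 -0.5] w -0.0000 g 0
[ 0.02279631 -0.02985317 -0.03464543]
```

```bash
for i in 1; do python3 -m jog '[[0,0,0,0.003,0,0,0],[0,0,0,0,0,0,0]]' | sed -n '2p;4p'; python3 -m jog '[[0,0,0,0.003,0,0,0],[0,0,0,0,0,0,0]]'| sed -n '2p;4p'; python3 -m jog '[[0,0,0,0.002,0,0,0],[0,0,0,0,0,0,0]]'| sed -n '2p;4p';  done
python3 - <<'E'
from h import *
w=optics.get_image("wrist"); crop(w,180,60,400,330,"pics/w12.png",2.2); np.save("w12.npy",w,allow_pickle=True)
print(w2b(observe()["position"]))
E
```

```text
position: [0.4722, 0.0561, 0.0423]
ft_force: [2.4, -14.6, -0.6]
position: [0.4732, 0.0567, 0.0428]
ft_force: [5.3, -29.2, 0.1]
position: [0.4733, 0.0569, 0.0429]
ft_force: [4.7, -40.0, -0.9]
scale 2.2
[[-0.03530378  0.08010427  0.04290624]]
```

View pics/w12.png

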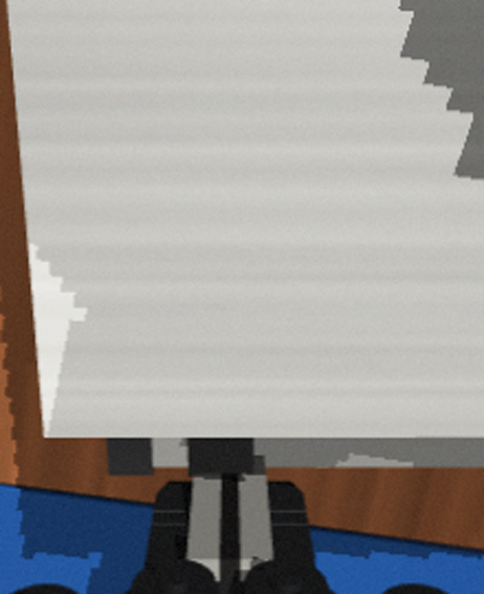

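```bash
python3 -m jog '[[0,0,0,-0.01,0,0,0],[0,0,0,-0.03,0,0,0],[0,0,0,0,0,-0.04,0],[0,0,0,-0.03,0.02,-0.05,0],[0,0,0,-0.03,0.02,-0.05,0],[0,0,0,-0.03,0.02,-0.05,0],[0,0,0,0,0,-0.04,0],[0,0,0,0,0,0,0]]' 60
python3 - <<'E'
from h import *
w=optics.get_image("wrist"); t=optics.get_image("top")
ok=lambda im:[r for r in mandrels(im)]
print("W");ok(w);print("T");ok(t)
plan([.5,-.2,-.02],-8,False)
E
```

```text
time_s: 30.2
position: [0.5506, -0.056, 0.2745]
tool_rot: [[-0.158, 0.987, 0.005], [0.987, 0.158, -0.001], [-0.002, 0.005, -1.0]]
ft_force: [-0.4, 0.1, -0.3]
grip_width: -0.0002
gripper_force: 0.0
W
{'px': [216.0, 258.0], 'mid': [0.4848, -0.205], 'len': 0.1765, 'wid': 0.0137, 'dir': [0.1391, 0.9903], 'head': 82.0061, 'tail': [0.4725, -0.2924], 'nose': [0.4971, -0.1176], 'rgb': [248.0, 171.0, 115.0]}
{'px': [270.0, 244.0], 'mid': [0.5528, -0.1693], 'len': 0.0675, 'wid': 0.0136, 'dir': [-0.0467, 0.9989], 'head': 92.6742, 'tail': [0.5544, -0.203], 'nose': [0.5513, -0.1356], 'rgb': [245.0, 214.0, 112.0]}
{'px': [319.0, 259.0], 'mid': [0.6193, -0.1826], 'len': 0.0714, 'wid': 0.0153, 'dir': [0.0155, 0.9999], 'head': 89.1105, 'tail': [0.6187, -0.2184], 'nose': [0.6198, -0.1469], 'rgb': [244.0, 240.0, 236.0]}
{'px': [294.0, 411.0], 'mid': [0.626, -0.4436], 'len': 0.0563, 'wid': 0.0528, 'dir': [0.737, 0.6759], 'head': 42.5248, 'tail': [0.6053, -0.4626], 'nose': [0.6468, -0.4246], 'rgb': [19.0, 19.0, 20.0]}
T
{'px': [115.0, 138.0], 'mid': [0.7884, 0.4359], 'len': 0.0774, 'wid': 0.0248, 'dir': [-0.3523, 0.9359], 'head': 110.6278, 'tail': [0.8021, 0.3997], 'nose': [0.7748, 0.4722], 'rgb': [93.0, 62.0, 42.0]}
{'px': [342.0, 222.0], 'mid': [0.4842, -0.2014], 'len': 0.1709, 'wid': 0.0159, 'dir': [0.138, 0.9904], 'head': 82.0654, 'tail': [0.4724, -0.2861], 'nose': [0.496, -0.1168], 'rgb': [176.0, 117.0, 87.0]}
{'px': [505.0, 228.0], 'mid': [0.4246, -0.6749], 'len': 0.13, 'wid': 0.0201, 'dir': [0.0828, 0.9966], 'head': 85.2501, 'tail': [0.4192, -0.7397], 'nose': [0.43, -0.6101], 'rgb': [38.0, 47.0, 44.0]}
t 30.30 pos [ 0.5493 -0.0554  0.2711] tgt [ 0.5  -0.2  -0.02] head 9.1 turnz 0.2989 shift [-0.1503 -0.0284  0.291 ] q6 -27 tilt [-0.06  0.04] F [-0.7  0.2 -1.1] w -0.0003 g 0
```

```bash
python3 -c "
from h import *
plan([.4806,-.231,-.012],-8,False)"
```

```text
t 30.30 pos [ 0.5493 -0.0554  0.2711] tgt [ 0.4806 -0.231  -0.012 ] head 9.1 turnz 0.2989 shift [-0.1837 -0.0433  0.283 ] q6 -27 tilt [-0.06  0.04] F [-0.7  0.2 -1.1] w -0.0003 g 0
```

```bash
python3 -m jog '[[0,0,0.149,0,0,0,40],[0,0,0.149,0,0,0,40],[0,0,0,-0.0367,-0.0087,0.043,40],[0,0,0,-0.0367,-0.0087,0.043,40],[0,0,0,-0.0367,-0.0087,0.043,40],[0,0,0,-0.0367,-0.0087,0.043,40],[0,0,0,-0.0367,-0.0087,0.043,40],[0,0,0,0,0,0,40],[0,0,0,0,0,0,40]]' 60 | tail -3
python3 - <<'E'
from h import *
w=optics.get_image("wrist")
for r in mandrels(w):
    d=r["dir"]; print("x at y=-.231: %.4f"%(r["mid"][0]+(-.231-r["mid"][1])*d[0]/d[1]))
plan([.4806,-.231,-.012],-8,False)
E
```

```text
ft_force: [0.1, -0.8, 0.8]
grip_width: 0.0341
gripper_force: 0.0
{'px': [282.0, 162.0], 'mid': [0.4849, -0.2039], 'len': 0.174, 'wid': 0.0131, 'dir': [0.1389, 0.9903], 'head': 82.0132, 'tail': [0.4728, -0.2901], 'nose': [0.497, -0.1178], 'rgb': [246.0, 173.5, 129.0]}
{'px': [405.0, 245.0], 'mid': [0.5573, -0.2576], 'len': 0.1067, 'wid': 0.0158, 'dir': [-0.0517, 0.9987], 'head': 92.9623, 'tail': [0.5601, -0.3109], 'nose': [0.5546, -0.2043], 'rgb': [248.0, 221.0, 117.0]}
{'px': [555.0, 281.0], 'mid': [0.6526, -0.2849], 'len': 0.087, 'wid': 0.0074, 'dir': [-0.0485, 0.9988], 'head': 92.7799, 'tail': [0.6547, -0.3284], 'nose': [0.6505, -0.2415], 'rgb': [206.0, 130.0, 81.0]}
x at y=-.231: 0.4811
x at y=-.231: 0.5559
x at y=-.231: 0.6499
t 31.48 pos [ 0.4817 -0.2306  0.0575] tgt [ 0.4806 -0.231  -0.012 ] head -7.9 turnz 0.0016 shift [-0.0006 -0.0011  0.0695] q6 -30 tilt [ 0.04 -0.01] F [ 0.8 -0.2  0.4] w 0.0341 g 0
```

```bash
python3 -m jog '[[0,0,0,0,-0.0007,0.025,40],[0,0,0,0,0,0.03,40],[0,0,0,0,0,0.013,40],[0,0,0,0,0,0.005,40],[0,0,0,0,0,0.004,40],[0,0,0,0,0,0,25],[0,0,0,0,0,0,15],[0,0,0,0,0,0,10],[0,0,0,0,0,0,8],[0,0,0,0,0,0,7]]' 60
python3 -m jog '[[0,0,0,0,0,0,6],[0,0,0,0,0,0,6]]' 80
python3 -c "
from h import *
plan([-.135,.0275,.0464],B[2]*57.29578-90)
w=optics.get_image('wrist'); held(w)"
python3 -m jog '[[0,0,0,0,0,-0.01,6],[0,0,0,0,0,-0.028,6],[0,0,0,0,0,-0.028,6],[0,0,0,0,0,0,6]]' 80
python3 -c "
from h import *
plan([-.135,.0275,.0464],B[2]*57.29578-90)
w=optics.get_image('wrist'); held(w)"
```

```text
time_s: 32.72
position: [0.4807, -0.2314, -0.0194]
tool_rot: [[0.138, 0.99, 0.001], [0.99, -0.138, -0.001], [-0.0, 0.001, -1.0]]
ft_force: [-0.8, 1.2, 6.8]
grip_width: 0.0102
gripper_force: 59.0
time_s: 32.98
position: [0.4807, -0.2315, -0.0193]
tool_rot: [[0.139, 0.99, 0.001], [0.99, -0.139, -0.001], [-0.001, 0.001, -1.0]]
ft_force: [-1.7, 0.8, 6.0]
grip_width: 0.0091
gripper_force: 79.6
t 32.98 pos [ 0.4807 -0.2315 -0.0193] tgt [ 0.5409 -0.0332  0.0464] head -8.0 turnz -0.2975 shift [ 0.1863  0.0908 -0.0658] q6 -30 tilt [ 0.05 -0.04] F [-1.7  0.8  6. ] w 0.0091 g 80
held y0 0.0010 yaw -0.002 ztop -0.0556 pitch 0.340 rms 3.14 n 25
time_s: 33.52
position: [0.4814, -0.2319, 0.0478]
tool_rot: [[0.139, 0.99, 0.003], [0.99, -0.139, -0.003], [-0.002, 0.004, -1.0]]
ft_force: [0.1, -0.1, -1.8]
grip_width: 0.0094
gripper_force: 78.7
t 33.52 pos [ 0.4814 -0.2319  0.0478] tgt [ 0.5409 -0.0332  0.0464] head -8.0 turnz -0.2975 shift [0.1869 0.0902 0.0013] q6 -30 tilt [ 0.2  -0.15] F [ 0.1 -0.1 -1.8] w 0.0094 g 79
held y0 0.0017 yaw -0.000 ztop -0.0561 pitch 0.354 rms 2.52 n 25
```

```bash
python3 -m jog '[[0,0,-0.149,0,0,0,6],[0,0,-0.149,0,0,0,6],[0,0,0,0.0374,0.0178,0,6],[0,0,0,0.0374,0.0178,0,6],[0,0,0,0.0374,0.0178,0,6],[0,0,0,0.0374,0.0178,0,6],[0,0.01,0,0.0374,0.0178,0,6],[0,0,0,0,0,0,6],[0,0,0,0,0,0,6]]' 80 | tail -3
python3 -c "
from h import *
plan([-.135,.0275,.0464],B[2]*57.29578-90)"
```

```text
ft_force: [-0.0, -1.0, -2.8]
grip_width: 0.0089
gripper_force: 78.7
t 34.70 pos [ 0.5382 -0.0327  0.045 ] tgt [ 0.5409 -0.0332  0.0464] head 9.1 turnz 0.0006 shift [-0.0008  0.0026 -0.0014] q6 -26 tilt [-0.19  0.58] F [-0.  -1.  -2.8] w 0.0089 g 79
```

```bash
python3 -m jog '[[0,0,0,0,0.0013,-0.0014,6],[0,0,0,0.008,0,0,6],[0,0,0,0.008,0,0.0001,6],[0,0,0,0.006,0,0.0001,6],[0,0,0,0.006,0,0.0001,6],[0,0,0,0.006,0,0.0001,6],[0,0,0,0,0,0,6]]' 80
python3 -c "
from h import *
plan([-.020,.0275,.0464],B[2]*57.29578-90); print(observe()['wrist_torque'])"
```

```text
time_s: 35.58
position: [0.5346, 0.0017, 0.0473]
tool_rot: [[-0.159, 0.987, -0.002], [0.987, 0.159, 0.01], [0.01, -0.0, -1.0]]
ft_force: [-0.3, -0.4, -0.8]
grip_width: 0.0095
gripper_force: 78.7
t 35.58 pos [0.5346 0.0017 0.0473] tgt [0.5228 0.0804 0.0464] head 9.1 turnz 0.0011 shift [0.0796 0.0007 0.0017] q6 -22 tilt [-0.09  0.57] F [-0.3 -0.4 -0.8] w 0.0095 g 79
[-0.04089036  0.00865194 -0.01740605]
```

```bash
python3 -m jog '[[0,0,0,0.01,0,0.0002,6],[0,0,0,0.01,0,0.0002,6],[0,0,0,0.01,0,0.0002,6],[0,0,0,0.01,0,0.0002,6],[0,0,0,0,0,0,6]]' 80
python3 -m jog '[[0,0,0,0.01,0,0.0002,6],[0,0,0,0.01,0,0.0002,6],[0,0,0,0.01,0,0.0002,6],[0,0,0,0.008,0,0.0002,6],[0,0,0,0,0,0,6]]' 80
python3 -c "
from h import *
plan([-.020,.0275,.0464],B[2]*57.29578-90); print(observe()['wrist_torque'])"
```

```text
time_s: 36.2
position: [0.5282, 0.0415, 0.0468]
tool_rot: [[-0.16, 0.987, -0.002], [0.987, 0.16, 0.01], [0.01, -0.0, -1.0]]
ft_force: [0.3, 0.0, -0.7]
grip_width: 0.0088
gripper_force: 78.7
time_s: 36.83
position: [0.5222, 0.0789, 0.0464]
tool_rot: [[-0.159, 0.987, -0.002], [0.987, 0.159, 0.01], [0.01, -0.0, -1.0]]
ft_force: [0.6, 0.1, -0.1]
grip_width: 0.0094
gripper_force: 78.7
t 36.83 pos [0.5222 0.0789 0.0464] tgt [0.5228 0.0804 0.0464] head 9.2 turnz 0.0014 shift [0.0014 0.0008 0.    ] q6 -14 tilt [-0.09  0.57] F [ 0.6  0.1 -0.1] w 0.0094 g 79
[-0.0483609   0.01926152 -0.00684491]
```

```bash
python3 -m jog '[[0,0,0,0,0,0,30],[0,0,0,0,0,0,30],[0,0,0,0,0,0,30],[0,-0.01,0,0,0,-0.025,30],[0,0,0,0,0,-0.025,0],[0,0,0,-0.04,0,0,0],[0,0,0,-0.04,0,0,0],[0,0,0,0,0,0.025,0],[0,0,0,0,0,0.03,0],[0,0,0,0,0,0,0]]' 80 | tail -3
python3 -m jog '[[0,0,0,0.01,0,0,0],[0,0,0,0.01,0,0,0],[0,0,0,0.01,0,0,0],[0,0,0,0.01,0,0,0],[0,0,0,0.01,0,0,0],[0,0,0,0.005,0,0,0],[0,0,0,0,0,0,0]]' 80
python3 -c "
from h import *
plan([-.0355,.0275,.041],B[2]*57.29578-90); print(observe()['wrist_torque'])"
```

```text
ft_force: [-0.7, 0.3, -0.1]
grip_width: -0.0002
gripper_force: 0.0
time_s: 38.95
position: [0.5262, 0.0537, 0.0414]
tool_rot: [[-0.159, 0.987, -0.0], [0.987, 0.159, 0.0], [0.0, -0.0, -1.0]]
ft_force: [0.1, -1.4, 0.3]
grip_width: -0.0004
gripper_force: 0.0
t 38.95 pos [0.5262 0.0537 0.0414] tgt [0.5252 0.0651 0.041 ] head 9.1 turnz 0.0010 shift [0.0113 0.0008 0.0004] q6 -16 tilt [-0.02  0.01] F [ 0.1 -1.4  0.3] w -0.0004 g 0
[-0.05034883  0.0110211   0.08191252]
```

```bash
python3 -m jog '[[0,0,0,0.005,0,0,0],[0,0,0,0.004,0,0,0],[0,0,0,0,0,0,0]]' | sed -n '2p;4p'; python3 -m jog '[[0,0,0,0.003,0,0,0],[0,0,0,0,0,0,0]]'| sed -n '2p;4p'; python3 -m jog '[[0,0,0,0.003,0,0,0],[0,0,0,0,0,0,0]]'| sed -n '2p;4p'
python3 -m jog '[[0,0,0,0.002,0,0,0],[0,0,0,0,0,0,0]]'| sed -n '2p;4p'
python3 -c "
from h import *
plan([-.0355,.0275,.041])"
```

```text
position: [0.5248, 0.0625, 0.0414]
ft_force: [0.4, 0.2, 0.1]
position: [0.5249, 0.0643, 0.0415]
ft_force: [1.7, -5.3, 0.5]
position: [0.5257, 0.0648, 0.042]
ft_force: [5.3, -19.4, -0.5]
position: [0.5263, 0.0651, 0.0422]
ft_force: [5.2, -27.6, -0.2]
t 40.08 pos [0.5263 0.0651 0.0422] tgt [0.5252 0.0651 0.041 ] head 9.1 turnz -0.0000 shift [ 0.0001 -0.0011  0.0012] q6 -14 tilt [ 0.31 -0.5 ] F [  5.2 -27.6  -0.2] w -0.0000 g 14
```

```bash
python3 -m jog '[[0,0,0,-0.01,0,0,0],[0,0,0,-0.03,0,0,0],[0,0,0,0,0,-0.04,0],[0,0,0,-0.03,0.01,-0.05,0],[0,0,0,-0.03,0.01,-0.05,20],[0,0,0,-0.03,0.01,-0.05,40],[0,0,0,0,0,-0.03,40],[0,0,0,0,0,0,40],[0,0,0,0,0,0,40]]' 60 | tail -3
python3 - <<'E'
from h import *
w=optics.get_image("wrist"); t=optics.get_image("top")
print("W");mandrels(w);print("T");mandrels(t)
plan([.5562,-.2515,-.012],2.75,False)
E
```

```text
ft_force: [0.3, 0.2, -0.4]
grip_width: 0.034
gripper_force: 0.0
W
{'px': [249.0, 256.0], 'mid': [0.5493, -0.1831], 'len': 0.0951, 'wid': 0.0423, 'dir': [0.1429, 0.9897], 'head': 81.7825, 'tail': [0.5425, -0.2301], 'nose': [0.5561, -0.136], 'rgb': [242.0, 207.0, 115.0]}
{'px': [296.0, 298.0], 'mid': [0.6176, -0.2354], 'len': 0.1767, 'wid': 0.0146, 'dir': [0.0301, 0.9995], 'head': 88.273, 'tail': [0.6149, -0.3236], 'nose': [0.6203, -0.1471], 'rgb': [245.0, 242.0, 238.0]}
{'px': [326.0, 307.0], 'mid': [0.6571, -0.2266], 'len': 0.0562, 'wid': 0.0161, 'dir': [-0.1924, 0.9813], 'head': 101.093, 'tail': [0.6625, -0.2542], 'nose': [0.6517, -0.199], 'rgb': [13.0, 12.0, 12.0]}
T
{'px': [115.0, 138.0], 'mid': [0.7884, 0.4359], 'len': 0.0774, 'wid': 0.0248, 'dir': [-0.3523, 0.9359], 'head': 110.6278, 'tail': [0.8021, 0.3997], 'nose': [0.7748, 0.4722], 'rgb': [93.0, 61.0, 42.0]}
{'px': [343.0, 175.0], 'mid': [0.6179, -0.2273], 'len': 0.179, 'wid': 0.0536, 'dir': [0.0779, 0.997], 'head': 85.5322, 'tail': [0.6109, -0.3165], 'nose': [0.6249, -0.1381], 'rgb': [167.0, 160.0, 160.0]}
{'px': [346.0, 197.0], 'mid': [0.5544, -0.2198], 'len': 0.1725, 'wid': 0.0164, 'dir': [-0.0491, 0.9988], 'head': 92.8137, 'tail': [0.5586, -0.306], 'nose': [0.5501, -0.1337], 'rgb': [163.0, 134.0, 79.0]}
t 41.30 pos [ 0.5733 -0.0531  0.26  ] tgt [ 0.5562 -0.2515 -0.012 ] head 9.1 turnz 0.1114 shift [-0.1978 -0.026   0.2718] q6 -26 tilt [-0.15  0.06] F [ 0.5 -0.3 -0.9] w 0.0340 g 0
```

Brass has not moved. Approaching it.

```bash
python3 -m jog '[[0,0,0.111,0,0,0,40],[0,0,0,-0.0396,-0.0052,0.041,40],[0,0,0,-0.0396,-0.0052,0.041,40],[0,0,0,-0.0396,-0.0052,0.041,40],[0,0,0,-0.0396,-0.0052,0.041,40],[0,0,0,-0.0396,-0.0052,0.041,40],[0,0,0,0,0,0,40],[0,0,0,0,0,0,40]]' 60 | tail -3
python3 - <<'E'
from h import *
w=optics.get_image("wrist")
for r in mandrels(w):
    d=r["dir"]; print("x at y=-.2515: %.4f"%(r["mid"][0]+(-.2515-r["mid"][1])*d[0]/d[1]))
plan([.5562,-.2515,-.020],2.75,False)
E
```

```text
ft_force: [0.5, -0.6, 0.8]
grip_width: 0.034
gripper_force: 0.0
{'px': [282.0, 158.0], 'mid': [0.5553, -0.2228], 'len': 0.1736, 'wid': 0.0131, 'dir': [-0.0467, 0.9989], 'head': 92.6765, 'tail': [0.5594, -0.3095], 'nose': [0.5513, -0.1361], 'rgb': [243.0, 208.0, 110.0]}
{'px': [383.0, 192.0], 'mid': [0.6174, -0.2379], 'len': 0.1379, 'wid': 0.0165, 'dir': [0.0236, 0.9997], 'head': 88.6475, 'tail': [0.6158, -0.3069], 'nose': [0.619, -0.169], 'rgb': [232.0, 227.0, 221.0]}
{'px': [330.0, 292.0], 'mid': [0.5914, -0.3114], 'len': 0.0594, 'wid': 0.0134, 'dir': [0.0128, 0.9999], 'head': 89.2693, 'tail': [0.591, -0.3412], 'nose': [0.5917, -0.2817], 'rgb': [17.0, 16.0, 16.0]}
x at y=-.2515: 0.5567
x at y=-.2515: 0.6171
x at y=-.2515: 0.5921
t 42.35 pos [ 0.5578 -0.2517  0.0572] tgt [ 0.5562 -0.2515 -0.02  ] head 2.8 turnz 0.0009 shift [ 0.0003 -0.0017  0.0772] q6 -38 tilt [ 0.05 -0.02] F [-0.5  0.3  0.2] w 0.0340 g 0
```

```bash
python3 -m jog '[[0,0,0,0,-0.001,0.025,40],[0,0,0,0,0,0.03,40],[0,0,0,0,0,0.013,40],[0,0,0,0,0,0.005,40],[0,0,0,0,0,0.004,40],[0,0,0,0,0,0,25],[0,0,0,0,0,0,15],[0,0,0,0,0,0,10],[0,0,0,0,0,0,8],[0,0,0,0,0,0,7]]' 60 | tail -3
python3 -m jog '[[0,0,0,0,0,0,6],[0,0,0,0,0,0,6]]' 80
python3 -c "
from h import *
w=optics.get_image('wrist'); held(w)"
python3 -m jog '[[0,0,0,0,0,-0.01,6],[0,0,0,0,0,-0.028,6],[0,0,0,0,0,-0.028,6],[0,0,0,0,0,0,6]]' 80 | tail -3
python3 -c "
from h import *
plan([-.135,-.0275,.0464],B[2]*57.29578-90)
w=optics.get_image('wrist'); held(w)"
```

```text
ft_force: [-2.0, 1.3, 5.6]
grip_width: 0.01
gripper_force: 59.2
time_s: 43.85
position: [0.5567, -0.2528, -0.0197]
tool_rot: [[-0.048, 0.999, 0.001], [0.999, 0.048, -0.001], [-0.001, 0.001, -1.0]]
ft_force: [-1.0, -0.6, 6.4]
grip_width: 0.0088
gripper_force: 79.8
held y0 0.0008 yaw -0.003 ztop -0.0463 pitch 0.217 rms 2.06 n 25
ft_force: [-0.6, 0.6, -1.2]
grip_width: 0.0091
gripper_force: 79.0
t 44.40 pos [ 0.5574 -0.2532  0.0476] tgt [ 0.5952 -0.0245  0.0464] head 2.8 turnz -0.1105 shift [0.2199 0.0735 0.0008] q6 -38 tilt [ 0.21 -0.15] F [-0.6  0.6 -1.2] w 0.0091 g 79
held y0 0.0015 yaw -0.002 ztop -0.0435 pitch 0.193 rms 1.91 n 25
```

```bash
python3 -m jog '[[0,0,-0.111,0,0,0,6],[0,0,0,0.0366,0.0122,0,6],[0,0,0,0.0366,0.0122,0,6],[0,0,0,0.0366,0.0122,0,6],[0,0,0,0.0366,0.0122,0,6],[0,0,0,0.0366,0.0122,0,6],[0,0.01,0,0.0366,0.0122,0,6],[0,0,0,0,0,0,6],[0,0,0,0,0,0,6]]' 80 | tail -3
python3 -c "
from h import *
plan([-.135,-.0275,.0464],B[2]*57.29578-90)"
```

```text
ft_force: [-0.1, -0.7, -0.4]
grip_width: 0.0086
gripper_force: 78.9
t 45.58 pos [ 0.5934 -0.0245  0.0444] tgt [ 0.5952 -0.0245  0.0464] head 9.1 turnz 0.0005 shift [-0.0003  0.0018 -0.002 ] q6 -23 tilt [-0.19  0.57] F [-0.1 -0.7 -0.4] w 0.0086 g 79
```

```bash
python3 -m jog '[[0,0,0,0,0.0008,-0.002,6],[0,0,0,0.006,0,0,6],[0,0,0,0,0,0,6]]' 80 | tail -3
python3 -c "
from h import *
w=optics.get_image('wrist'); held(w); print(w['pixels'][40:240:40,281].tolist())
w=optics.get_image('top'); mandrels(w)"
```

```text
ft_force: [-0.4, 0.9, -1.4]
grip_width: 0.0093
gripper_force: 78.9
held y0 0.0011 yaw -0.007 ztop -0.0454 pitch 0.153 rms 3.19 n 25
[[245, 213, 112], [245, 212, 112], [244, 213, 112], [244, 212, 110], [242, 207, 107]]
{'px': [115.0, 138.0], 'mid': [0.7884, 0.4359], 'len': 0.0774, 'wid': 0.0249, 'dir': [-0.3511, 0.9363], 'head': 110.5558, 'tail': [0.802, 0.3997], 'nose': [0.7748, 0.4721], 'rgb': [98.0, 66.0, 46.0]}
{'px': [347.0, 175.0], 'mid': [0.6162, -0.2318], 'len': 0.1706, 'wid': 0.0164, 'dir': [0.0288, 0.9996], 'head': 88.3501, 'tail': [0.6137, -0.317], 'nose': [0.6186, -0.1465], 'rgb': [170.0, 166.0, 171.0]}
```

Held fine; insert.

```bash
python3 -m jog '[[0,0,0,0.008,0,0.0001,6],[0,0,0,0.008,0,0.0001,6],[0,0,0,0.007,0,0.0001,6],[0,0,0,0.006,0,0.0001,6],[0,0,0,0,0,0,6]]' 80 | sed -n '2p;4,5p'
python3 -m jog '[[0,0,0,0.008,0,0.0001,6],[0,0,0,0.008,0,0.0001,6],[0,0,0,0.008,0,0.0001,6],[0,0,0,0.008,0,0.0001,6],[0,0,0,0,0,0,6]]' 80 | sed -n '2p;4,5p'
python3 -c "
from h import *
plan([-.020,-.0275,.0464],B[2]*57.29578-90); print(observe()['wrist_torque'])"
```

```text
position: [0.589, 0.0111, 0.0474]
ft_force: [0.5, -0.0, -2.2]
grip_width: 0.0088
position: [0.5839, 0.0428, 0.0473]
ft_force: [0.7, 0.2, -0.5]
grip_width: 0.0091
t 47.30 pos [0.5839 0.0428 0.0473] tgt [0.5771 0.0891 0.0464] head 9.2 turnz 0.0013 shift [0.0467 0.0006 0.0014] q6 -17 tilt [-0.1   0.57] F [ 0.7  0.2 -0.5] w 0.0091 g 79
[-0.01884059 -0.00276572  0.02644343]
```

```bash
python3 -m jog '[[0,0,0,0.01,0,0.0002,6],[0,0,0,0.01,0,0.0002,6],[0,0,0,0.01,0,0.0002,6],[0,0,0,0.01,0,0.0002,6],[0,0,0,0.005,0,0.0002,6],[0,0,0,0,0,0,6]]' 80 | sed -n '2p;4,5p'
python3 -m jog '[[0,0,0,0,0,0,30],[0,0,0,0,0,0,30],[0,0,0,0,0,0,30],[0,-0.01,0,0,0,-0.025,30],[0,0,0,0,0,-0.025,0],[0,0,0,-0.04,0,0,0],[0,0,0,-0.04,0,0,0],[0,0,0,0,0,0.025,0],[0,0,0,0,0,0.03,0],[0,0,0,0,0,0,0]]' 80 | sed -n '2p;4,5p'
python3 -m jog '[[0,0,0,0.01,0,0,0],[0,0,0,0.01,0,0,0],[0,0,0,0.01,0,0,0],[0,0,0,0.01,0,0,0],[0,0,0,0.01,0,0,0],[0,0,0,0.005,0,0,0],[0,0,0,0,0,0,0]]' 80 | sed -n '2p;4,5p'
python3 -c "
from h import *
plan([-.0355,-.0275,.041],B[2]*57.29578-90); print(observe()['wrist_torque'])"
```

```text
position: [0.5769, 0.0869, 0.0467]
ft_force: [0.5, 0.3, -2.1]
grip_width: 0.009
position: [0.5885, 0.0073, 0.0401]
ft_force: [-0.0, 0.6, -0.2]
grip_width: -0.0002
position: [0.5808, 0.062, 0.0417]
ft_force: [-0.3, -0.3, -0.3]
grip_width: 0.0001
t 50.17 pos [0.5808 0.062  0.0417] tgt [0.5795 0.0737 0.041 ] head 9.1 turnz 0.0009 shift [0.0118 0.0006 0.0007] q6 -15 tilt [-0.01  0.01] F [-0.3 -0.3 -0.3] w 0.0001 g 0
[-0.04516189 -0.04072377 -0.0131557 ]
```

```bash
python3 -m jog '[[0,0,0,0.005,0,0,0],[0,0,0,0.004,0,0,0],[0,0,0,0,0,0,0]]' | sed -n '2p;4p'; python3 -m jog '[[0,0,0,0.003,0,0,0],[0,0,0,0,0,0,0]]'| sed -n '2p;4p'; python3 -m jog '[[0,0,0,0.003,0,0,0],[0,0,0,0,0,0,0]]'| sed -n '2p;4p'
python3 -m jog '[[0,0,0,0.002,0,0,0],[0,0,0,0,0,0,0]]'| sed -n '2p;4p'
python3 -c "
from h import *
plan([-.0355,-.0275,.041])"
```

```text
position: [0.5794, 0.0708, 0.0417]
ft_force: [-0.8, 0.2, -0.2]
position: [0.5792, 0.073, 0.0418]
ft_force: [-0.0, -3.5, 0.1]
position: [0.5799, 0.0734, 0.0421]
ft_force: [2.7, -17.1, -0.1]
position: [0.5802, 0.0737, 0.0424]
ft_force: [4.4, -24.6, 0.3]
t 51.30 pos [0.5802 0.0737 0.0424] tgt [0.5795 0.0737 0.041 ] head 9.1 turnz -0.0000 shift [ 0.0002 -0.0007  0.0014] q6 -13 tilt [ 0.23 -0.44] F [  4.4 -24.6   0.3] w -0.0000 g 12
```

```bash
python3 -m jog '[[0,0,0,-0.01,0,0,0],[0,0,0,-0.03,0,0,0],[0,0,0,0,0,-0.04,0],[0,0,0,-0.03,0.005,-0.05,0],[0,0,0,-0.03,0.005,-0.05,20],[0,0,0,-0.03,0.005,-0.05,30],[0,0,0,0,0,-0.03,30],[0,0,0,0,0,0,30],[0,0,0,0,0,0,30]]' 60 | tail -3
python3 - <<'E'
from h import *
w=optics.get_image("wrist"); t=optics.get_image("top")
print("W");mandrels(w);print("T");mandrels(t)
plan([.6163,-.2615,-.012],-1.7,False)
E
```

```text
ft_force: [-0.1, 0.0, -1.1]
grip_width: 0.0259
gripper_force: 0.0
W
{'px': [265.0, 297.0], 'mid': [0.6174, -0.2355], 'len': 0.1762, 'wid': 0.0155, 'dir': [0.0297, 0.9996], 'head': 88.3006, 'tail': [0.6148, -0.3236], 'nose': [0.62, -0.1475], 'rgb': [245.0, 242.0, 238.0]}
{'px': [304.0, 301.0], 'mid': [0.6636, -0.2241], 'len': 0.0572, 'wid': 0.0399, 'dir': [-0.7698, 0.6383], 'head': 140.3362, 'tail': [0.6856, -0.2424], 'nose': [0.6416, -0.2059], 'rgb': [176.0, 120.0, 75.0]}
{'px': [427.0, 414.0], 'mid': [0.8826, -0.386], 'len': 0.0645, 'wid': 0.0317, 'dir': [0.9984, 0.0566], 'head': 3.2446, 'tail': [0.8504, -0.3878], 'nose': [0.9148, -0.3842], 'rgb': [15.0, 16.0, 16.0]}
T
{'px': [115.0, 138.0], 'mid': [0.7884, 0.436], 'len': 0.0773, 'wid': 0.0236, 'dir': [-0.3413, 0.9399], 'head': 109.9575, 'tail': [0.8016, 0.3997], 'nose': [0.7752, 0.4723], 'rgb': [93.0, 62.0, 42.0]}
{'px': [347.0, 175.0], 'mid': [0.6162, -0.2318], 'len': 0.1706, 'wid': 0.0163, 'dir': [0.0298, 0.9996], 'head': 88.2949, 'tail': [0.6137, -0.317], 'nose': [0.6187, -0.1465], 'rgb': [167.0, 162.0, 166.0]}
t 52.52 pos [ 0.6132 -0.0471  0.2602] tgt [ 0.6163 -0.2615 -0.012 ] head 9.1 turnz 0.1892 shift [-0.2146  0.0102  0.2719] q6 -25 tilt [-0.16  0.06] F [-0.9  0.5 -1. ] w 0.0257 g 0
```

```bash
python3 -m jog '[[0,0,0.095,0,0,0,30],[0,0,0.094,0,0,0,30],[0,0,0,-0.043,0.002,0.041,30],[0,0,0,-0.043,0.002,0.041,30],[0,0,0,-0.043,0.002,0.041,30],[0,0,0,-0.043,0.002,0.041,30],[0,0,0,-0.043,0.002,0.041,30],[0,0,0,0,0,0,30],[0,0,0,0,0,0,30]]' 60 | tail -3
python3 - <<'E'
from h import *
w=optics.get_image("wrist")
for r in mandrels(w):
    d=r["dir"]; print("x at y=-.2615: %.4f"%(r["mid"][0]+(-.2615-r["mid"][1])*d[0]/d[1]))
plan([.6166,-.2615,-.020],-1.7,False)
E
```

```text
ft_force: [0.1, -0.1, 1.0]
grip_width: 0.0257
gripper_force: 0.0
{'px': [281.0, 161.0], 'mid': [0.6172, -0.2343], 'len': 0.1741, 'wid': 0.0131, 'dir': [0.032, 0.9995], 'head': 88.1663, 'tail': [0.6144, -0.3213], 'nose': [0.62, -0.1473], 'rgb': [223.0, 215.0, 212.0]}
{'px': [322.0, 318.0], 'mid': [0.6423, -0.3377], 'len': 0.0877, 'wid': 0.0136, 'dir': [-0.0333, 0.9994], 'head': 91.9057, 'tail': [0.6438, -0.3815], 'nose': [0.6409, -0.2938], 'rgb': [17.0, 16.0, 17.0]}
x at y=-.2615: 0.6163
x at y=-.2615: 0.6398
t 53.70 pos [ 0.6177 -0.2618  0.0577] tgt [ 0.6166 -0.2615 -0.02  ] head -1.7 turnz 0.0008 shift [ 0.0003 -0.0012  0.0777] q6 -31 tilt [ 0.06 -0.02] F [0.8 0.1 0.2] w 0.0259 g 0
```

```bash
python3 -m jog '[[0,0,0,0,-0.001,0.025,30],[0,0,0,0,0,0.03,30],[0,0,0,0,0,0.013,30],[0,0,0,0,0,0.005,30],[0,0,0,0,0,0.004,30],[0,0,0,0,0,0,25],[0,0,0,0,0,0,15],[0,0,0,0,0,0,10],[0,0,0,0,0,0,8],[0,0,0,0,0,0,7]]' 60 | tail -3
python3 -m jog '[[0,0,0,0,0,0,6],[0,0,0,0,0,0,6]]' 80
python3 -c "
from h import *
w=optics.get_image('wrist'); held(w)"
python3 -m jog '[[0,0,0,0,0,-0.01,6],[0,0,0,0,0,-0.028,6],[0,0,0,0,0,-0.028,6],[0,0,0,0,0,0,6]]' 80 | tail -3
python3 -c "
from h import *
plan([-.135,-.0825,.0464],B[2]*57.29578-90)
w=optics.get_image('wrist'); held(w)"
```

```text
ft_force: [-1.5, 1.3, 5.8]
grip_width: 0.0097
gripper_force: 59.2
time_s: 55.2
position: [0.6165, -0.263, -0.0194]
tool_rot: [[0.03, 1.0, 0.001], [1.0, -0.03, -0.001], [-0.001, 0.001, -1.0]]
ft_force: [-1.1, -0.2, 6.1]
grip_width: 0.0091
gripper_force: 79.8
held y0 0.0008 yaw -0.002 ztop -0.0541 pitch 0.290 rms 2.17 n 25
ft_force: [-0.8, 0.1, -1.6]
grip_width: 0.0091
gripper_force: 79.0
t 55.75 pos [ 0.6172 -0.2634  0.048 ] tgt [ 0.6496 -0.0158  0.0464] head -1.7 turnz -0.1885 shift [0.2393 0.071  0.0013] q6 -31 tilt [ 0.22 -0.14] F [-0.8  0.1 -1.6] w 0.0091 g 79
held y0 0.0014 yaw 0.001 ztop -0.0534 pitch 0.270 rms 2.31 n 25
```

```bash
python3 -m jog '[[0,0,-0.095,0,0,0,6],[0,0,-0.094,0,0,0,6],[0,0,0,0.04,0.0118,0,6],[0,0,0,0.04,0.0118,0,6],[0,0,0,0.04,0.0118,0,6],[0,0,0,0.04,0.0118,0,6],[0,0,0,0.04,0.0118,0,6],[0,0.01,0,0.039,0.0118,0,6],[0,0,0,0,0,0,6],[0,0,0,0,0,0,6]]' 80 | tail -3
python3 -c "
from h import *
plan([-.135,-.0825,.0464],B[2]*57.29578-90)
w=optics.get_image('wrist'); held(w); print(w['pixels'][40:240:40,281].tolist())"
```

```text
ft_force: [0.1, 0.7, -2.1]
grip_width: 0.0089
gripper_force: 78.9
t 57.05 pos [ 0.6477 -0.016   0.0446] tgt [ 0.6496 -0.0158  0.0464] head 9.1 turnz 0.0004 shift [-0.0001  0.0018 -0.0018] q6 -21 tilt [-0.2   0.57] F [ 0.1  0.7 -2.1] w 0.0089 g 79
held y0 0.0008 yaw -0.004 ztop -0.0543 pitch 0.273 rms 3.10 n 25
[[234, 230, 226], [235, 229, 226], [233, 230, 225], [234, 229, 224], [234, 229, 225]]
```

```bash
python3 -m jog '[[0,0,0,0,0.001,-0.0018,6],[0,0,0,0.008,0,0,6],[0,0,0,0.008,0,0.0001,6],[0,0,0,0.007,0,0.0001,6],[0,0,0,0.006,0,0.0001,6],[0,0,0,0.006,0,0.0001,6],[0,0,0,0,0,0,6]]' 80 | sed -n '2p;4,5p'
python3 -m jog '[[0,0,0,0.008,0,0.0001,6],[0,0,0,0.008,0,0.0001,6],[0,0,0,0.008,0,0.0001,6],[0,0,0,0.008,0,0.0001,6],[0,0,0,0,0,0,6]]' 80 | sed -n '2p;4,5p'
python3 -c "
from h import *
plan([-.020,-.0825,.0464],B[2]*57.29578-90); print(observe()['wrist_torque'])"
```

```text
position: [0.6436, 0.0196, 0.0475]
ft_force: [0.5, -0.0, -0.1]
grip_width: 0.0089
position: [0.6385, 0.0515, 0.0474]
ft_force: [-1.2, 0.0, -2.6]
grip_width: 0.0092
t 58.60 pos [0.6385 0.0515 0.0474] tgt [0.6314 0.0977 0.0464] head 9.2 turnz 0.0014 shift [0.0468 0.0003 0.0015] q6 -16 tilt [-0.1   0.57] F [-1.2  0.  -2.6] w 0.0092 g 79
[-0.10827394 -0.02053278  0.04163283]
```

```bash
python3 -m jog '[[0,0,0,0.01,0,0.0002,6],[0,0,0,0.01,0,0.0002,6],[0,0,0,0.01,0,0.0002,6],[0,0,0,0.01,0,0.0002,6],[0,0,0,0.005,0,0.0002,6],[0,0,0,0,0,0,6]]' 80 | sed -n '2p;4,5p'
python3 -m jog '[[0,0,0,0,0,0,30],[0,0,0,0,0,0,30],[0,0,0,0,0,0,30],[0,-0.01,0,0,0,-0.025,30],[0,0,0,0,0,-0.025,0],[0,0,0,-0.04,0,0,0],[0,0,0,-0.04,0,0,0],[0,0,0,0,0,0.025,0],[0,0,0,0,0,0.03,0],[0,0,0,0,0,0,0]]' 80 | sed -n '2p;4,5p'
python3 -m jog '[[0,0,0,0.01,0,0,0],[0,0,0,0.01,0,0,0],[0,0,0,0.01,0,0,0],[0,0,0,0.01,0,0,0],[0,0,0,0.01,0,0,0],[0,0,0,0.005,0,0,0],[0,0,0,0,0,0,0]]' 80 | sed -n '2p;4,5p'
python3 -m jog '[[0,0,0,0.005,0,0,0],[0,0,0,0.004,0,0,0],[0,0,0,0,0,0,0]]' | sed -n '2p;4p'
python3 -c "
from h import *
plan([-.0355,-.0825,.041],B[2]*57.29578-90)"
```

```text
position: [0.6315, 0.0955, 0.0468]
ft_force: [-0.1, 0.9, -0.7]
grip_width: 0.0094
position: [0.643, 0.0159, 0.04]
ft_force: [-0.1, 0.2, 0.3]
grip_width: -0.0
position: [0.6354, 0.0707, 0.0417]
ft_force: [0.3, -0.8, 0.6]
grip_width: -0.0003
position: [0.634, 0.0795, 0.0418]
ft_force: [0.3, -0.4, -0.1]
t 61.85 pos [0.634  0.0795 0.0418] tgt [0.6338 0.0824 0.041 ] head 9.1 turnz 0.0008 shift [0.0029 0.0003 0.0008] q6 -13 tilt [-0.01  0.01] F [ 0.3 -0.4 -0.1] w 0.0001 g 0
```

```bash
python3 -m jog '[[0,0,0,0.003,0,0,0],[0,0,0,0,0,0,0]]'| sed -n '2p;4p'; python3 -m jog '[[0,0,0,0.003,0,0,0],[0,0,0,0,0,0,0]]'| sed -n '2p;4p'
python3 -m jog '[[0,0,0,0.002,0,0,0],[0,0,0,0,0,0,0]]'| sed -n '2p;4p'
python3 -c "
from h import *
plan([-.0355,-.0825,.041])"
python3 -m jog '[[0,0,0,-0.01,0,0,0],[0,0,0,-0.03,0,0,0],[0,0,0,0,0,-0.05,0],[0,0,0,-0.03,0,-0.05,0],[0,0,0,-0.03,-0.02,-0.05,20],[0,0,0,-0.02,-0.03,-0.05,40],[0,0,0,0,-0.03,-0.03,40],[0,0,0,0,0,0,40]]' 60 | sed -n '2p;4,5p'
python3 - <<'E'
from h import *
w=optics.get_image("wrist"); np.save("w20.npy",w,allow_pickle=True)
print("mat:"); mandrels(w)
# tail end visible of each mandrel beyond lip: sample line along block x at z=.081 (top face)
for n,y in zip(("silver","brass","copper","dark"),(-.0825,-.0275,.0275,.0825)):
    xs=np.arange(-.034,.0,.002); uv=proj(w,b2w(np.c_[xs,np.full_like(xs,y),np.full_like(xs,.081)])).round().astype(int)
    print(n,[(int(round(x*1000)),w["pixels"][v,u].tolist()) for x,(u,v) in zip(xs,uv) if 0<=u<560 and 0<=v<420])
plan([.095,0,.25],B[2]*57.29578+78-71.6)
E
```

```text
position: [0.6337, 0.0817, 0.0419]
ft_force: [0.2, -2.3, -0.6]
position: [0.6341, 0.0821, 0.0422]
ft_force: [2.0, -15.2, 0.3]
position: [0.6344, 0.0823, 0.0424]
ft_force: [3.3, -20.7, -0.0]
t 62.60 pos [0.6344 0.0823 0.0424] tgt [0.6338 0.0824 0.041 ] head 9.0 turnz -0.0000 shift [ 0.0002 -0.0006  0.0014] q6 -12 tilt [ 0.18 -0.42] F [  3.3 -20.7  -0. ] w 0.0003 g 11
position: [0.5724, -0.0442, 0.2748]
ft_force: [-0.1, 0.1, 0.6]
grip_width: 0.0339
mat:
{'px': [324.0, 311.0], 'mid': [0.6595, -0.2339], 'len': 0.0698, 'wid': 0.0239, 'dir': [-0.2033, 0.9791], 'head': 101.7302, 'tail': [0.6666, -0.2681], 'nose': [0.6524, -0.1997], 'rgb': [76.0, 48.0, 31.0]}
{'px': [451.0, 410.0], 'mid': [0.881, -0.3828], 'len': 0.0788, 'wid': 0.0471, 'dir': [-0.7662, 0.6425], 'head': 140.0178, 'tail': [0.9111, -0.4081], 'nose': [0.8508, -0.3575], 'rgb': [15.0, 15.0, 16.0]}
silver [(-34, [112, 111, 109]), (-32, [83, 82, 83]), (-30, [85, 82, 84]), (-28, [71, 69, 67]), (-26, [128, 123, 120]), (-24, [137, 131, 126]), (-22, [138, 133, 130]), (-20, [138, 133, 129]), (-18, [135, 130, 125]), (-16, [137, 131, 127])
[... 777 characters left out ...]
19, 78]), (-14, [196, 114, 74]), (-12, [197, 116, 76]), (-10, [148, 85, 57]), (-8, [147, 83, 53]), (-6, [154, 90, 61]), (-4, [147, 86, 58]), (-2, [235, 235, 232])]
dark [(-34, [45, 45, 47]), (-32, [58, 57, 58]), (-30, [59, 59, 61]), (-28, [31, 33, 34]), (-26, [57, 60, 58]), (-24, [63, 63, 63]), (-22, [63, 61, 61]), (-20, [63, 61, 62]), (-18, [63, 63, 62]), (-16, [61, 62, 61]), (-14, [61, 60, 62]), (-12, [62, 63, 65]), (-10, [61, 61, 60]), (-8, [60, 59, 62]), (-6, [57, 59, 60]), (-4, [61, 59, 60]), (-2, [245, 245, 243])]
t 63.65 pos [ 0.5727 -0.0439  0.2726] tgt [0.5318 0.1983 0.25  ] head 9.1 turnz 1.4594 shift [ 0.0252 -0.2444  0.0222] q6 -25 tilt [0.11 0.01] F [-0.1  0.4 -0.6] w 0.0340 g 0
```

```bash
python3 -m jog '[[0,0,0.162,0,0,0,50],[0,0,0.162,0,0,0,50],[0,0,0.162,0,0,0,50],[0,0,0.162,0,0,0,50],[0,0,0.162,0,0,0,50],[0,0,0.162,0,0,0,50],[0,0,0.162,0,0,0,50],[0,0,0.162,0,0,0,50],[0,0,0.162,0,0,0,50]]' 60 | sed -n '2p;4,5p'
python3 -m jog '[[0,0,0,0.0042,-0.0407,0,50],[0,0,0,0.0042,-0.0407,0,50],[0,0,0,0.0042,-0.0407,0,50],[0,0,0,0.0042,-0.0407,0,50],[0,0,0,0.0042,-0.0407,0,50],[0,0,0,0.0042,-0.0407,0,50],[0,0,0,0,0,0,50],[0,0,0,0,0,0,50]]' 60 | sed -n '2p;4,5p'
python3 -c "
from h import *
plan(np.array([.5315,.1985,.1096]),-74.5,False)"
```

```text
position: [0.5732, -0.0434, 0.2697]
ft_force: [-0.3, 0.8, -0.0]
grip_width: 0.0425
position: [0.5317, 0.1979, 0.2705]
ft_force: [0.1, 0.4, -0.0]
grip_width: 0.0427
t 65.78 pos [0.5317 0.1979 0.2705] tgt [0.5315 0.1985 0.1096] head -74.4 turnz 0.0019 shift [ 0.0004 -0.0005  0.1609] q6 83 tilt [-0.13 -0.02] F [ 0.1  0.4 -0. ] w 0.0427 g 0
```

```bash
python3 -m jog '[[0,0,0,0,0,0.04,50],[0,0,0,0,0,0.04,50],[0,0,0,0,0,0.04,50],[0,0,0,0,0,0.025,50],[0,0,0,0,0,0.015,50],[0,0,0,0,0,0,50]]' 60 | sed -n '2p;4,5p'
python3 -m jog '[[0,0,0,0,0,0,35],[0,0,0,0,0,0,20],[0,0,0,0,0,0,12],[0,0,0,0,0,0,10],[0,0,0,0,0,0,8],[0,0,0,0,0,0,8]]' 60
python3 -c "
from h import *
plan(np.array([.5315,.1985,.1096]),-74.5,False)"
```

```text
position: [0.5315, 0.1973, 0.1111]
ft_force: [-0.6, 0.5, 1.1]
grip_width: 0.0428
time_s: 67.28
position: [0.532, 0.1985, 0.1131]
tool_rot: [[0.963, 0.27, 0.003], [0.27, -0.963, 0.001], [0.003, 0.0, -1.0]]
ft_force: [-0.5, 2.5, 6.3]
grip_width: 0.0155
gripper_force: 55.8
t 67.28 pos [0.532  0.1985 0.1131] tgt [0.5315 0.1985 0.1096] head -74.3 turnz 0.0032 shift [-0.0005 -0.0002  0.0035] q6 83 tilt [0.14 0.04] F [-0.5  2.5  6.3] w 0.0155 g 56
```

```bash
python3 -m jog '[[0,0,0,0,0,0,6],[0,0,0,0,0,0,6],[0,0,-0.06,0,0,0,6],[0,0,-0.12,0,0,0,6],[0,0,-0.12,0,0,0,6],[0,0,0,0,0,0,6]]' 60
python3 -c "
from h import *
plan(np.array([.5315,.1985,.1096]),-3,False); print(observe()['wrist_torque'])"
```

```text
time_s: 68.03
position: [0.5317, 0.1984, 0.1132]
tool_rot: [[0.84, 0.542, 0.002], [0.542, -0.84, 0.001], [0.002, 0.0, -1.0]]
ft_force: [-2.1, 2.8, 8.5]
grip_width: 0.0125
gripper_force: 58.5
t 68.03 pos [0.5317 0.1984 0.1132] tgt [0.5315 0.1985 0.1096] head -57.2 turnz -0.9452 shift [ 0.0001 -0.0002  0.0036] q6 66 tilt [0.09 0.06] F [-2.1  2.8  8.5] w 0.0125 g 59
[0.40838337 0.60156179 0.05780733]
```

```bash
python3 -m jog '[[0,0,-0.12,0,0,0,6],[0,0,-0.12,0,0,0,6],[0,0,-0.12,0,0,0,6],[0,0,-0.12,0,0,0,6],[0,0,-0.12,0,0,0,6],[0,0,-0.12,0,0,0,6],[0,0,-0.12,0,0,0,6],[0,0,-0.12,0,0,0,6],[0,0,-0.04,0,0,0,6],[0,0,0,0,0,0,6]]' 60
python3 -c "
from h import *
plan(np.array([.5315,.1985,.1096]),-3,False); print(observe()['wrist_torque'])"
```

```text
time_s: 69.28
position: [0.5306, 0.199, 0.1132]
tool_rot: [[-0.002, 1.0, -0.001], [1.0, 0.002, 0.002], [0.002, -0.001, -1.0]]
ft_force: [-7.9, 5.8, 9.7]
grip_width: 0.0128
gripper_force: 58.9
t 69.28 pos [0.5306 0.199  0.1132] tgt [0.5315 0.1985 0.1096] head 0.1 turnz 0.0542 shift [-0.0005  0.001   0.0036] q6 8 tilt [-0.04  0.1 ] F [-7.9  5.8  9.7] w 0.0128 g 59
[0.76518958 1.2042914  0.02920975]
```

```bash
python3 -m jog '[[0,0,-0.05,0,0,0,6],[0,0,0,0,0,0,6]]' 60 >/dev/null; python3 -c "
from h import *
s=observe(); print(s['wrist_torque'],s['grip_width']); plan(np.array([.5315,.1985,.1096]),-3,False)
w=optics.get_image('top'); 
for z in (.082,.062): print(z,proj(w,b2w([[-.034,-.096,z],[-.034,.096,z]])))
g=w['pixels'].astype(int).sum(2)
for x0,y0 in ((-.034,0),(-.034,-.05)):
    for z in (.082,):
        u,v=proj(w,b2w([[x0,y0,z]]))[0]; print(u,v,g[int(round(v)),int(u)-8:int(u)+9])"
```

```text
[0.76583576 1.27756721 0.03292004] 0.012523716117460367
t 69.53 pos [0.5305 0.199  0.1132] tgt [0.5315 0.1985 0.1096] head 3.0 turnz 0.1044 shift [-0.0005  0.001   0.0036] q6 6 tilt [-0.04  0.1 ] F [-7.4  6.4 11. ] w 0.0125 g 59
0.082 [[232.45140116 166.57124455]
 [248.73488387 234.74795446]]
0.062 [[233.15059973 168.82112757]
 [249.19694214 235.96974683]]
240.43983142350882 200.07600694668253 [214 209 206 174 165 163 162 410 416 414 256 212 212 206 201 200 205]
236.24078393239773 182.4786406043557 [228 213 175 172 166 170 337 571 576 502 241 221 228 221 222 228 226]
```

```bash
cat >> h.py <<'E'
def redbar(w,z=.157,minA=150):
    hsv=cv2.cvtColor(w["pixels"],cv2.COLOR_RGB2HSV)
    red=(((hsv[...,0]<6)|(hsv[...,0]>174))&(hsv[...,1]>150)&(hsv[...,2]>60)).astype(np.uint8)
    n,l,st,ce=cv2.connectedComponentsWithStats(red)
    for i in range(1,n):
        if st[i,4]<minA: continue
        ys,xs=np.where(l==i); p=w2b(atz(w,np.c_[xs,ys].astype(float),z))[:,:2]; c=p.mean(0); d=np.linalg.svd(p-c,full_matrices=False)[2][0]; a=(p-c)@d
        print("red",st[i],"c",(c*1000).round(1),"angle in block %.1f"%((np.degrees(np.arctan2(d[1],d[0]))+90)%180-90),"len %.1f"%(np.ptp(a)*1000))
E
python3 - <<'E'
from h import *
w=optics.get_image("wrist"); np.save("w21.npy",w,allow_pickle=True); redbar(w)
R=observe()["tool_rot"]; print("tool x angle in block",np.degrees(np.arctan2(R[1,0],R[0,0]))-np.degrees(B[2]))
t=optics.get_image("top"); redbar(t,minA=15)
E
```

```text
red [   0  134   78   40 2292] c [164.   78.9] angle in block -89.6 len 26.9
red [ 266  215   36  153 4971] c [101.4  -0.2] angle in block -5.7 len 68.2
tool x angle in block -6.126780378311054
red [501 211  13  14  47] c [-673.2  222.6] angle in block 26.8 len 48.1
red [ 48 314  27  11  95] c [440.6 200.2] angle in block 3.7 len 66.1
```

```bash
python3 -m jog '[[0,0,-0.05,0,0,0,6],[0,0,0,0,0,0,6]]' 60 >/dev/null; python3 -c "
from h import *
s=observe(); print(s['wrist_torque'],s['grip_width'],s['gripper_force'],s['ft_force'])"
python3 -m jog '[[0,0,-0.05,0,0,0,6],[0,0,0,0,0,0,6]]' 60 >/dev/null; python3 -c "
from h import *
s=observe(); print(s['wrist_torque'],s['grip_width'],s['gripper_force'],s['ft_force']); plan([.5315,.1985,.1096],-3,False)
w=optics.get_image('wrist'); redbar(w); R=s['tool_rot']; print('tool x angle in block',np.degrees(np.arctan2(R[1,0],R[0,0]))-np.degrees(B[2]))"
```

```text
[0.76988117 1.20234005 0.06395014] 0.012486298102590264 58.93486261367798 [-8.00702008  6.00417015 10.07485483]
[ 0.74175628  1.37241794 -0.10455735] 0.012639254363760795 58.904884457588196 [-8.95778383  6.06819429 10.48102507]
t 70.17 pos [0.5304 0.199  0.1132] tgt [0.5315 0.1985 0.1096] head 8.7 turnz 0.2040 shift [-0.0005  0.0011  0.0036] q6 -0 tilt [-0.06  0.11] F [-9.   6.1 10.5] w 0.0126 g 59
red [   0  112   99   35 3103] c [164.  80.] angle in block 89.4 len 32.6
red [ 266  215   36  153 4962] c [101.4   0.5] angle in block -0.1 len 68.2
tool x angle in block -0.39288463758836656
```

```bash
for k in 1; do python3 -m jog '[[0,0,-0.04,0,0,0,6],[0,0,0,0,0,0,6]]' 60 >/dev/null; python3 -c "
from h import *
s=observe(); print(s['wrist_torque'],s['grip_width'],s['gripper_force'],s['ft_force'])"
python3 -m jog '[[0,0,-0.04,0,0,0,6],[0,0,0,0,0,0,6]]' 60 >/dev/null; python3 -c "
from h import *
s=observe(); print(s['wrist_torque'],s['grip_width'],s['gripper_force'],s['ft_force']); plan([.5315,.1985,.1096],-3,False)
w=optics.get_image('wrist'); redbar(w); R=s['tool_rot']; print('tool x angle in block',np.degrees(np.arctan2(R[1,0],R[0,0]))-np.degrees(B[2]))
t=optics.get_image('top'); 
for y in (-.08,-.05,0,.05,.08):
    for z in (.082,):
        u,v=proj(t,b2w([[-.034,y,z]]))[0]; g=t['pixels'].astype(int).sum(2)[int(round(v)),int(u)-8:int(u)+9]; print(round(u,1),int(u)-8+int(np.argmax(g)),g.max())
"; done
```

```text
[ 0.66351492  1.37820764 -1.10418459] 0.012645650822729714 61.381089091300964 [-9.98794046  4.75094786 10.76916501]
[ 0.71412421  1.49274586 -1.783747  ] 0.012441506214262944 74.29878599010408 [-8.94431349  4.58846638 11.55198436]
t 70.72 pos [0.5304 0.1989 0.1133] tgt [0.5315 0.1985 0.1096] head 13.1 turnz 0.2804 shift [-0.0003  0.0011  0.0037] q6 -5 tilt [-0.07  0.14] F [-8.9  4.6 11.6] w 0.0124 g 74
red [   0   89  116   44 3838] c [164.2  81.1] angle in block 89.7 len 37.3
red [ 267  214   40  154 4836] c [101.8   0.6] angle in block 1.1 len 68.4
tool x angle in block 3.9846153755084828
233.8 234 577
236.2 236 575
240.4 240 416
244.7 245 419
247.3 246 422
```

```bash
python3 -m jog '[[0,0,0.03,0,0,0,6],[0,0,0,0,0,0,40],[0,0,0,0,0,0,50],[0,0,0,0,0,0,50],[0,0,0,0,0,-0.03,50],[0,0,0,0,0,-0.04,50],[0,0,0,0,0,-0.04,50],[0,0,0,0,0,0,50]]' 60 | sed -n '2p;4,5p'
python3 -m jog '[[0,0,0.161,0,0,0,50],[0,0,0.161,0,0,0,50],[0,0,0.161,0,0,0,50],[0,0,0.161,0,0,0,50],[0,0,0.161,0,0,0,50],[0,0,0.161,0,0,0,50],[0,0,0.161,0,0,0,50],[0,0,0.161,0,0,0,50],[0,0,0.161,0,0,0,50],[0,0,0.161,0,0,0,50]]' | sed -n '2p;4,5p'
python3 - <<'E'
from h import *
print("gripped bar blk",w2b([.4593,.1919,0])*1000)
w=optics.get_image("wrist"); redbar(w); redbar(w,.1735)
plan([.1625,.072,.2],B[2]*57.29578)
E
```

```text
position: [0.5328, 0.198, 0.2248]
ft_force: [0.2, -0.6, -1.0]
grip_width: 0.0427
position: [0.5313, 0.1977, 0.2207]
ft_force: [-0.8, 0.1, -0.2]
grip_width: 0.0426
gripped bar blk [[100.15024216  72.57254547   0.        ]]
red [ 240  195   88   30 2393] c [93.4 -3.4] angle in block -0.1 len 58.8
red [171 301  15  26 281] c [172.   75.7] angle in block 72.4 len 23.6
red [ 240  195   88   30 2393] c [93.4 -9.1] angle in block -0.1 len 54.6
red [171 301  15  26 281] c [166.5  64.4] angle in block 72.4 len 21.9
t 73.12 pos [0.5313 0.1978 0.2207] tgt [0.45   0.2536 0.2   ] head -81.4 turnz -0.0082 shift [-0.0714 -0.0679  0.0208] q6 90 tilt [-0.11 -0.02] F [-0.7 -0.9 -0.1] w 0.0424 g 0
```

```bash
python3 -m jog '[[0,0,-0.008,-0.0238,-0.0236,0,50],[0,0,0,-0.0238,-0.0236,0,50],[0,0,0,-0.0238,-0.0236,0,50],[0,0,0,0,0,0,50],[0,0,0,0,0,0,50]]' 20 | sed -n '2p;4,5p'
python3 - <<'E'
from h import *
w=optics.get_image("wrist"); redbar(w,.1735+.004)
plan([.1655,.072,.1315],B[2]*57.29578)
E
```

```text
position: [0.4497, 0.2555, 0.2214]
ft_force: [-0.5, -0.0, 0.3]
grip_width: 0.0427
red [ 344   95  104   25 2460] c [101.9  -1. ] angle in block -0.6 len 57.6
red [272 198  16  53 759] c [165.8  70.1] angle in block 89.5 len 34.9
t 73.80 pos [0.45   0.2554 0.2214] tgt [0.4495 0.2565 0.1315] head -80.2 turnz 0.0116 shift [-0.0002 -0.0012  0.0899] q6 97 tilt [-0.02 -0.02] F [-0.3  0.2  0.1] w 0.0428 g 0
```

```bash
python3 -m jog '[[0,0,0.011,0,-0.001,0.03,50],[0,0,0,0,0,0.03,50],[0,0,0,0,0,0.02,50],[0,0,0,0,0,0.01,50],[0,0,0,0,0,0,40],[0,0,0,0,0,0,25],[0,0,0,0,0,0,12],[0,0,0,0,0,0,8],[0,0,0,0,0,0,6],[0,0,0,0,0,0,6]]' 20
python3 -c "
from h import *
plan([.1655,.072,.1315],B[2]*57.29578)"
```

```text
time_s: 75.05
position: [0.4494, 0.2579, 0.1329]
tool_rot: [[0.987, 0.159, 0.002], [0.159, -0.987, 0.002], [0.002, -0.002, -1.0]]
ft_force: [-1.1, 4.5, 3.5]
grip_width: 0.0093
gripper_force: 19.5
t 75.05 pos [0.4494 0.2579 0.1329] tgt [0.4495 0.2565 0.1315] head -80.9 turnz 0.0006 shift [-0.0001  0.0014  0.0014] q6 98 tilt [0.1  0.14] F [-1.1  4.5  3.5] w 0.0093 g 20
```

```bash
python3 -m jog '[[0,0,0,0,0.0033,-0.0039,5],[0,0,0,0,0.0039,-0.0034,5],[0,0,0,0,0.0043,-0.0028,5],[0,0,0,0,0.0047,-0.0023,5],[0,0,0,0,0.0047,-0.0015,5],[0,0,0,0,0.0049,-0.0009,5],[0,0,0,0,0.0049,-0.0002,5],[0,0,0,0,0.005,0.0003,5],[0,0,0,0,0.0049,0.001,5],[0,0,0,0,0.0047,0.0017,5]]' 20
python3 -m jog '[[0,0,0,0,0.0044,0.0022,5],[0,0,0,0,0.0041,0.0028,5],[0,0,0,0,0.0037,0.0033,5],[0,0,0,0,0.0032,0.0038,5],[0,0,0,0,0.0027,0.0042,5],[0,0,0,0,0.0022,0.0045,5],[0,0,0,0,0.0015,0.0047,5],[0,0,0,0,0.0009,0.0049,5],[0,0,0,0,0.0002,0.0049,5],[0,0,0,0,0,0,5]]' 20
python3 -c "
from h import *
plan([.1002,.072,.0938],B[2]*57.29578)"
```

```text
time_s: 76.3
position: [0.4566, 0.2116, 0.1437]
tool_rot: [[0.987, 0.158, 0.0], [0.158, -0.987, -0.0], [0.0, 0.0, -1.0]]
ft_force: [2.0, 2.5, 3.8]
grip_width: 0.0089
gripper_force: 20.3
time_s: 77.55
position: [0.4597, 0.1906, 0.1082]
tool_rot: [[0.987, 0.158, -0.0], [0.158, -0.987, 0.002], [-0.0, -0.002, -1.0]]
ft_force: [-0.7, 9.7, 2.0]
grip_width: 0.0088
gripper_force: 19.5
t 77.55 pos [0.4597 0.1906 0.1082] tgt [0.4599 0.192  0.0938] head -80.9 turnz 0.0004 shift [ 0.0004 -0.0013  0.0144] q6 90 tilt [-0.03  0.14] F [-0.7  9.7  2. ] w 0.0088 g 19
```

```bash
python3 -m jog '[[0,0,0,0,-0.001,0.005,5],[0,0,0,0,-0.0013,0.0045,5],[0,0,0,0,0,0,5],[0,0,0,0,0,0,30],[0,0,0,0,0,0,50],[0,0,0,0,0,0,50],[0,0,0,0,0,-0.03,50],[0,0,0,0,0,-0.05,50],[0,0,0,0,0,-0.05,50],[0,0,0,0,0,0,50]]' 20
python3 - <<'E'
from h import *
w=optics.get_image("wrist"); redbar(w,.140); redbar(w,.157)
t=optics.get_image("top"); mandrels(t); redbar(t,.157,15)
for n,y in zip(("silver","brass","copper","dark"),(-.0825,-.0275,.0275,.0825)):
    xs=np.arange(-.034,.002,.003); uv=proj(t,b2w(np.c_[xs,np.full_like(xs,y),np.full_like(xs,.081)])).round().astype(int)
    print(n,[t["pixels"][v,u].tolist() for u,v in uv])
print(proj(t,[[.75,-.08,.085],[.71,-.2,.022]]), observe()["time_s"],observe()["ft_force"])
t0=np.load("top0.npy",allow_pickle=True).item()["pixels"].astype(int); d=np.abs(t["pixels"].astype(int)-t0).sum(2)
print("bystander diff tray",d[125:162,306:358].mean(),"bottle",d[115:143,280:300].mean(),"spools",d[75:130,170:220].mean())
E
```

```text
time_s: 78.8
position: [0.461, 0.1918, 0.2323]
tool_rot: [[0.987, 0.158, 0.007], [0.158, -0.987, 0.001], [0.007, 0.0, -1.0]]
ft_force: [0.6, -1.4, 0.1]
grip_width: 0.0424
gripper_force: 0.0
red [ 247   96   91   24 2029] c [93.1  1.3] angle in block -0.3 len 62.3
red [277 177  12  49 563] c [99.5 69. ] angle in block 89.4 len 37.7
red [ 247   96   91   24 2029] c [93.4  0.4] angle in block -0.3 len 58.3
red [277 177  12  49 563] c [99.5 63.8] angle in block 89.4 len 35.2
{'px': [115.0, 138.0], 'mid': [0.7884, 0.4359], 'len': 0.0774, 'wid': 0.0248, 'dir': [-0.3523, 0.9359], 'head': 110.6278, 'tail': [0.8021, 0.3997], 'nose': [0.7748, 0.4722], 'rgb': [100.0, 67.0, 46.0]}
red [194 202   7   7  26] c [72.2  3.7] angle in block 34.0 len 16.0
red [501 211  13  14  47] c [-672.4  222.8] angle in block 27.1 len 48.1
red [ 43 314  32  17 248] c [450.9 206.8] angle in block 5.9 len 80.8
silver [[191, 190, 193], [190, 188, 192], [113, 77, 55], [124, 103, 94], [131, 126, 127], [130, 126, 127], [131, 128, 128], [130, 125, 127], [131, 127, 128], [131, 127, 127], [136, 133, 135], [189, 187, 191], [190, 189, 192]]
brass [[189, 188, 193], [188, 187, 191], [102, 72, 54], [80, 54, 35], [127, 103, 56], [126, 101, 57], [124, 100, 54], [123, 101, 57], [124, 101, 58], [123, 100, 59], [157, 146, 132], [189, 188, 191], [187, 186, 189]]
copper [[190, 189, 193], [190, 189, 193], [150, 137, 130], [163, 108, 80], [136, 88, 61], [138, 88, 63], [135, 86, 60], [136, 89, 63], [137, 89, 64], [137, 89, 64], [140, 95, 75], [188, 187, 190], [188, 188, 190]]
dark [[192, 192, 194], [173, 167, 166], [98, 65, 44], [65, 51, 44], [55, 55, 59], [52, 53, 56], [55, 55, 57], [53, 54, 58], [58, 57, 59], [52, 47, 52], [164, 163, 166], [190, 189, 192], [193, 192, 196]]
[[290.16184358 125.6627011 ]
 [332.38673337 143.99251145]] 78.9 [ 0.31105193  0.10136408 -1.16256926]
bystander diff tray 12.388773388773389 bottle 11.585714285714285 spools 9.498909090909091
```

```bash
python3 -m jog '[[0,0,0,0,0,-0.02,50],[0,0,0,0,0,0,50],[0,0,0,0,0,0,50],[0,0,0,0,0,0,50]]' 20 | sed -n '2p;4p'; python3 -c "
from rig import job
print(job.close_job())"
```

```text
position: [0.4593, 0.1916, 0.248]
ft_force: [-0.3, -0.3, -0.1]
the job is handed in; nothing more can be done
None
```

The job is handed in at about 79 s of the 210 s. The closing camera checks showed all four mandrels home, the wheel at its forward stop with the keeper bar up, the pawl down on the teeth, and the bottle, copper spool and tray not moved; `close_job()` returned no verdict.

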